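# Charge the dipping tube with steel pucks at the cold-science stand

## Robot

A 7-joint arm with a two-finger parallel gripper is mounted at the origin on the work surface. World frame = base frame: x ahead of the robot, y to its left, z up, the work surface at z = 0. Lengths are in m, angles in rad, forces in N, time in s.
With the tool pointing down it reaches from about 0.4 to 0.85 m from the base axis. Payload 4.5 kg.
Tool frame: the origin (TCP) lies on the centre line of the jaws, within the pads' length; the fingertips stand 11 mm ahead of it and the grasp point (between the pads) lies 8 mm behind it; z points along the fingers, y is the line along which they close (so a half turn about z gives the same grasp; the last joint's range is limited). The gripper opens to 88 mm and grips with 3 to 60 N. Pads are 18 mm wide; open, the fingers measure 123 mm over their backs; the gripper's body (75 mm by 187 mm) begins 45 mm behind the grasp point.
Start: joints at [-1.116, 0.689, -0.195, 1.565, 0.157, 0.902, -0.215], TCP at [0.255, 0.571, 0.25] pointing down, gripper open.
Joint ranges: [-3.01, 3.01], [-0.46, 2.08], [-1.47, 1.51], [0.13, 2.56], [-1, 4.14], [0.04, 2.09], [-2.66, 2.66]. Speed limits (rad/s): [2.57, 2.57, 3.14, 3.14, 3.14, 3.14, 3.14].

## Interface

Orientations are given as a unit quaternion [x, y, z, w].
In Python, from plant import * gives the robot as it stands. The module is installed in compiled form; this text tells all that it offers.
- The arm moves only by the tool send_rows, never from a script. Its argument "motion" is a list of rows, each an object of numbers: "x", "y", "z": the shift along the tool's x, y, z in cm; "rx", "ry", "rz": the turn, a rotation vector about the tool's x, y, z in rad; "jaw": the finger opening in cm, from 0 to 8.81. In form: [{"x": .., "y": .., "z": .., "rx": .., "ry": .., "rz": .., "jaw": ..}, ...]. A call has exactly 5 rows; each row shifts and turns the commanded pose from where the row before left it, along the tool's axes as they then stand; what a row does not reach is not made up. A row lasts 1/10 s, in which the tool goes at most 50 mm and 8.59 degrees, less where a joint would pass 70% of its speed; a pose out of reach is approached as far as the arm can. A call is refused whole if a number of a shift passes 5 or a number of a turn 0.15, either way. A call with a gripper value outside its range is refused whole. The fingers move at their own pace and stop on an object; "grip_force" is the grip in N (left out, the last holds). Time passes only in rows, so rows that do not move let the fingers close, or fill a call up. It gives the time, the measured TCP pose, the force, the opening and the grip force at its end, in the units of the state.
- get_state(): the state, without advancing time (a new reading comes with each control period).
- snapshot(name): name is "scene" or "top" or "wrist"; returns a dict with "img" (400x640x3 uint8, red, green, blue), "vertical_fov" (degrees; the focal length in pixels is half the picture's height over the tangent of half this angle, whatever the lens; pixels are square), "cx", "cy" (the principal point, pixels), "extrinsics" (4x4, takes a point from camera to world coordinates). Camera axes: x right, y up, looking along -z (the intrinsics and any distortion apply to the point x, -y, -z); pixel columns grow to the right and rows downward; lengths in m; the calibration is good to about 2 mm. A picture is of the moment at which its call begins. There is no depth.
- finish_job(): hands the job in; it is judged then, once.
The state is a dict: "clock": time; "q": joint angles; "qd": joint speeds; "joint_torque": joint torques, N m; "tool_pos": TCP position; "eef_rot": TCP orientation; "contact_force": force on the tool from outside, world axes, zero at the start; "moment": the same for the moment, N m; "opening": opening from 0.0 (shut) to 1.0 (fully open); "finger_force": force on a finger pad.
Only numpy, scipy, OpenCV 4.12 (cv2) and the standard library are available. Lean on these libraries where they do the work, as an engineer would, in place of code of your own. Each camera call takes 0.05 s, during which the arm holds its last target. There are 200 camera calls.

## Task

Get the dipping tube ready for the next cold demonstration: first slide the splash guard along its T-track and off the open end, lift it away and stand it upright on the rubber mat. Then stack pucks flat in the slotted tube until the top one is level with the black mark, no higher, counting any that are already in it, and put every puck left over flat in the steel tray. Leave the jug, the cups and the bowl where they are.

Things in the scene. Friction and masses are not known exactly. Their poses are not given: they have to be found in the camera images.
- rig: charging rig, fixed: a raised aluminium T-track (beam 60 mm wide, 160 mm long, top 58 mm above the table, shut at +y by a dark steel plate as high) and, in line beyond the shut end, an upright slotted tube of four white staves. Origin on the table under the track's middle; y along the track towards the tube, x across, z up.
- tube_floor (a point): centre of the tube's floor, on its axis, 10 mm above the table, rig y = 128 mm. Staves 12 mm wide, 5 mm thick, at 45 degrees to the rig's x and y, ends 100 mm above the table; 62 mm clear between them. Gaps about 35 mm wide face the rig's +x, -x, +y, -y right down to the floor: fingers set along the rig's x can go down through two of them.
- tube_mark (a point): the height mark: black lines round the staves, 80 mm above the tube's floor (five pucks high); the point lies on the tube's axis at that height.
- track_open (a point): middle of the track's open end (rig y = -80 mm), at the top of the lips, 58 mm above the table. The slot is 16 mm wide between lips 6 mm thick, over a channel 36 mm wide and 12 mm high.
- track_closed (a point): middle of the track's shut end (rig y = 80 mm), at the top of the lips; the end plate is 8 mm thick.
- guard: splash guard captive in the track, about 0.22 kg. Origin: centre of its T-foot's underside (42 mm up in the track); y to its cover plate. Foot 30 (x) x 50 (y) x 7 mm, neck 11 mm wide; block to grip 30 (x) x 60 (y), z 16 to 68 mm; plate 80 wide, y 30 to 114, z 62 to 68 mm. Play 2 to 3 mm. Comes off once its origin is over 25 mm past the open end; stands on its foot.
- tray: low steel tray fixed to the table, 230 mm (x) by 160 mm (y), rim 16 mm high, walls 4 mm; origin: centre of its underside.
- tray_in (a point): centre of the tray's inner floor; same axes as the tray.
- mat: black rubber mat fixed to the table, 200 mm (x) by 160 mm (y), 3 mm thick; origin: centre of its underside.
- jug: pink plastic jug with cap and side handle, 186 mm tall, 100 mm across; a bystander; origin under its centre.
- cups: stack of paper cups, upright, 121 mm tall, 77 mm across; a bystander; origin under its centre.
- bowl: white bowl, 130 mm across, 50 mm high; a bystander; origin under its centre.
- puck1: bare steel puck: a plain solid disc, 56 mm in diameter and 16 mm thick, about 0.16 kg; its upper face has a dark round patch; origin at its centre, z along its axis. Starts lying flat on the table; it may be absent.
- puck2: bare steel puck: a plain solid disc, 56 mm in diameter and 16 mm thick, about 0.16 kg; its upper face has a dark round patch; origin at its centre, z along its axis. Starts lying flat on the table; it may be absent.
- puck3: bare steel puck: a plain solid disc, 56 mm in diameter and 16 mm thick, about 0.16 kg; its upper face has a dark round patch; origin at its centre, z along its axis. Starts lying flat on the table; it may be absent.
- puck4: bare steel puck: a plain solid disc, 56 mm in diameter and 16 mm thick, about 0.16 kg; its upper face has a dark round patch; origin at its centre, z along its axis. Starts lying flat on the table; it may be absent.
- puck5: bare steel puck: a plain solid disc, 56 mm in diameter and 16 mm thick, about 0.16 kg; its upper face has a dark round patch; origin at its centre, z along its axis. Starts lying flat on the table; it may be absent.
- puck6: bare steel puck: a plain solid disc, 56 mm in diameter and 16 mm thick, about 0.16 kg; its upper face has a dark round patch; origin at its centre, z along its axis. Starts lying flat on the table; it may be absent.
- puck7: bare steel puck: a plain solid disc, 56 mm in diameter and 16 mm thick, about 0.16 kg; its upper face has a dark round patch; origin at its centre, z along its axis. It lies on the tube's floor at the start.
- puck8: bare steel puck: a plain solid disc, 56 mm in diameter and 16 mm thick, about 0.16 kg; its upper face has a dark round patch; origin at its centre, z along its axis. If present it lies in the tube at the start, on puck7.
Not all that is in view belongs to the job. What is shaped like the puck4 but blue or red is not meant.

How it is judged:
On the way, in this order (a step that is already met when the one before it is completed fails the run):
1. the guard's foot is out past the open end of the track (y of guard in the frame of rig below -0.103 m).
2. the guard stands upright on the mat, released (x of guard in the frame of mat between -0.085 and 0.085 m and y of guard in the frame of mat between -0.065 and 0.065 m and z of guard in the frame of mat between -0.002 and 0.008 m and angle between guard's own z axis and vertical below 0.1 rad and linear speed of guard below 0.03 m/s and contact force between guard and the fingers below 0.2 N), for 0.3 s.
3. the top puck in the tube is level with the mark, released ((((horizontal distance between puck1 and tube_mark below 0.008 m and z of puck1 in the frame of tube_mark between -0.013 and -0.003 m and angle between the z axis of puck1 and the z axis of rig, either way round below 0.12 rad) and contact force between puck1 and the fingers below 0.2 N and linear speed of puck1 below 0.03 m/s) or ((horizontal distance between puck2 and tube_mark below 0.008 m and z of puck2 in the frame of tube_mark between -0.013 and -0.003 m and angle between the z axis of puck2 and the z axis of rig, either way round below 0.12 rad) and contact force between puck2 and the fingers below 0.2 N and linear speed of puck2 below 0.03 m/s) or ((horizontal distance between puck3 and tube_mark below 0.008 m and z of puck3 in the frame of tube_mark between -0.013 and -0.003 m and angle between the z axis of puck3 and the z axis of rig, either way round below 0.12 rad) and contact force between puck3 and the fingers below 0.2 N and linear speed of puck3 below 0.03 m/s) or ((horizontal distance between puck4 and tube_mark below 0.008 m and z of puck4 in the frame of tube_mark between -0.013 and -0.003 m and angle between the z axis of puck4 and the z axis of rig, either way round below 0.12 rad) and contact force between puck4 and the fingers below 0.2 N and linear speed of puck4 below 0.03 m/s) or ((horizontal distance between puck5 and tube_mark below 0.008 m and z of puck5 in the frame of tube_mark between -0.013 and -0.003 m and angle between the z axis of puck5 and the z axis of rig, either way round below 0.12 rad) and contact force between puck5 and the fingers below 0.2 N and linear speed of puck5 below 0.03 m/s) or ((horizontal distance between puck6 and tube_mark below 0.008 m and z of puck6 in the frame of tube_mark between -0.013 and -0.003 m and angle between the z axis of puck6 and the z axis of rig, either way round below 0.12 rad) and contact force between puck6 and the fingers below 0.2 N and linear speed of puck6 below 0.03 m/s) or ((horizontal distance between puck7 and tube_mark below 0.008 m and z of puck7 in the frame of tube_mark between -0.013 and -0.003 m and angle between the z axis of puck7 and the z axis of rig, either way round below 0.12 rad) and contact force between puck7 and the fingers below 0.2 N and linear speed of puck7 below 0.03 m/s) or ((horizontal distance between puck8 and tube_mark below 0.008 m and z of puck8 in the frame of tube_mark between -0.013 and -0.003 m and angle between the z axis of puck8 and the z axis of rig, either way round below 0.12 rad) and contact force between puck8 and the fingers below 0.2 N and linear speed of puck8 below 0.03 m/s))), for 0.3 s.
At the end, for the whole second after the job is handed in: The guard stands upright on the mat, foot centre 15 mm inside its edges; the top puck in the tube has its upper face within 5 mm of the mark; every other puck lies flat in the tube below it or in the tray (centre 11 mm inside the walls); all at rest and released (all of step 2 and (((horizontal distance between puck1 and tube_mark below 0.008 m and z of puck1 in the frame of tube_mark between -0.013 and -0.003 m and angle between the z axis of puck1 and the z axis of rig, either way round below 0.12 rad) and contact force between puck1 and the fingers below 0.2 N and linear speed of puck1 below 0.03 m/s) or ((horizontal distance between puck2 and tube_mark below 0.008 m and z of puck2 in the frame of tube_mark between -0.013 and -0.003 m and angle between the z axis of puck2 and the z axis of rig, either way round below 0.12 rad) and contact force between puck2 and the fingers below 0.2 N and linear speed of puck2 below 0.03 m/s) or ((horizontal distance between puck3 and tube_mark below 0.008 m and z of puck3 in the frame of tube_mark between -0.013 and -0.003 m and angle between the z axis of puck3 and the z axis of rig, either way round below 0.12 rad) and contact force between puck3 and the fingers below 0.2 N and linear speed of puck3 below 0.03 m/s) or ((horizontal distance between puck4 and tube_mark below 0.008 m and z of puck4 in the frame of tube_mark between -0.013 and -0.003 m and angle between the z axis of puck4 and the z axis of rig, either way round below 0.12 rad) and contact force between puck4 and the fingers below 0.2 N and linear speed of puck4 below 0.03 m/s) or ((horizontal distance between puck5 and tube_mark below 0.008 m and z of puck5 in the frame of tube_mark between -0.013 and -0.003 m and angle between the z axis of puck5 and the z axis of rig, either way round below 0.12 rad) and contact force between puck5 and the fingers below 0.2 N and linear speed of puck5 below 0.03 m/s) or ((horizontal distance between puck6 and tube_mark below 0.008 m and z of puck6 in the frame of tube_mark between -0.013 and -0.003 m and angle between the z axis of puck6 and the z axis of rig, either way round below 0.12 rad) and contact force between puck6 and the fingers below 0.2 N and linear speed of puck6 below 0.03 m/s) or ((horizontal distance between puck7 and tube_mark below 0.008 m and z of puck7 in the frame of tube_mark between -0.013 and -0.003 m and angle between the z axis of puck7 and the z axis of rig, either way round below 0.12 rad) and contact force between puck7 and the fingers below 0.2 N and linear speed of puck7 below 0.03 m/s) or ((horizontal distance between puck8 and tube_mark below 0.008 m and z of puck8 in the frame of tube_mark between -0.013 and -0.003 m and angle between the z axis of puck8 and the z axis of rig, either way round below 0.12 rad) and contact force between puck8 and the fingers below 0.2 N and linear speed of puck8 below 0.03 m/s)) and ((horizontal distance between puck1 and tube_mark below 0.008 m and z of puck1 in the frame of tube_mark between -0.09 and -0.003 m and angle between the z axis of puck1 and the z axis of rig, either way round below 0.12 rad) or (x of puck1 in the frame of tray_in between -0.1 and 0.1 m and y of puck1 in the frame of tray_in between -0.065 and 0.065 m and z of puck1 in the frame of tray_in between 0 and 0.06 m and angle between the z axis of puck1 and the z axis of rig, either way round below 0.12 rad)) and ((horizontal distance between puck2 and tube_mark below 0.008 m and z of puck2 in the frame of tube_mark between -0.09 and -0.003 m and angle between the z axis of puck2 and the z axis of rig, either way round below 0.12 rad) or (x of puck2 in the frame of tray_in between -0.1 and 0.1 m and y of puck2 in the frame of tray_in between -0.065 and 0.065 m and z of puck2 in the frame of tray_in between 0 and 0.06 m and angle between the z axis of puck2 and the z axis of rig, either way round below 0.12 rad)) and ((horizontal distance between puck3 and tube_mark below 0.008 m and z of puck3 in the frame of tube_mark between -0.09 and -0.003 m and angle between the z axis of puck3 and the z axis of rig, either way round below 0.12 rad) or (x of puck3 in the frame of tray_in between -0.1 and 0.1 m and y of puck3 in the frame of tray_in between -0.065 and 0.065 m and z of puck3 in the frame of tray_in between 0 and 0.06 m and angle between the z axis of puck3 and the z axis of rig, either way round below 0.12 rad)) and ((horizontal distance between puck4 and tube_mark below 0.008 m and z of puck4 in the frame of tube_mark between -0.09 and -0.003 m and angle between the z axis of puck4 and the z axis of rig, either way round below 0.12 rad) or (x of puck4 in the frame of tray_in between -0.1 and 0.1 m and y of puck4 in the frame of tray_in between -0.065 and 0.065 m and z of puck4 in the frame of tray_in between 0 and 0.06 m and angle between the z axis of puck4 and the z axis of rig, either way round below 0.12 rad)) and ((horizontal distance between puck5 and tube_mark below 0.008 m and z of puck5 in the frame of tube_mark between -0.09 and -0.003 m and angle between the z axis of puck5 and the z axis of rig, either way round below 0.12 rad) or (x of puck5 in the frame of tray_in between -0.1 and 0.1 m and y of puck5 in the frame of tray_in between -0.065 and 0.065 m and z of puck5 in the frame of tray_in between 0 and 0.06 m and angle between the z axis of puck5 and the z axis of rig, either way round below 0.12 rad)) and ((horizontal distance between puck6 and tube_mark below 0.008 m and z of puck6 in the frame of tube_mark between -0.09 and -0.003 m and angle between the z axis of puck6 and the z axis of rig, either way round below 0.12 rad) or (x of puck6 in the frame of tray_in between -0.1 and 0.1 m and y of puck6 in the frame of tray_in between -0.065 and 0.065 m and z of puck6 in the frame of tray_in between 0 and 0.06 m and angle between the z axis of puck6 and the z axis of rig, either way round below 0.12 rad)) and ((horizontal distance between puck7 and tube_mark below 0.008 m and z of puck7 in the frame of tube_mark between -0.09 and -0.003 m and angle between the z axis of puck7 and the z axis of rig, either way round below 0.12 rad) or (x of puck7 in the frame of tray_in between -0.1 and 0.1 m and y of puck7 in the frame of tray_in between -0.065 and 0.065 m and z of puck7 in the frame of tray_in between 0 and 0.06 m and angle between the z axis of puck7 and the z axis of rig, either way round below 0.12 rad)) and ((horizontal distance between puck8 and tube_mark below 0.008 m and z of puck8 in the frame of tube_mark between -0.09 and -0.003 m and angle between the z axis of puck8 and the z axis of rig, either way round below 0.12 rad) or (x of puck8 in the frame of tray_in between -0.1 and 0.1 m and y of puck8 in the frame of tray_in between -0.065 and 0.065 m and z of puck8 in the frame of tray_in between 0 and 0.06 m and angle between the z axis of puck8 and the z axis of rig, either way round below 0.12 rad)) and linear speed of each of puck1, puck2, puck3, puck4, puck5, puck6, puck7, puck8 below 0.03 m/s); the robot touches nothing.
It fails at once if the jug is shifted by more than 30 mm (distance of jug from where it was at the start of the episode above 0.03 m).
It fails at once if the cups is shifted by more than 30 mm (distance of cups from where it was at the start of the episode above 0.03 m).
It fails at once if the bowl is shifted by more than 30 mm (distance of bowl from where it was at the start of the episode above 0.03 m).
Of puck1, puck2, puck3, puck4, puck5 only 4 to 5 are there at a start; the rules pass over those that are not, and their reading is None.
Of puck6, puck8 only 1 to 2 are there at a start; the rules pass over those that are not, and their reading is None.
At some moment in a run one of puck1, puck2, puck3, puck4, puck5, puck6 may be knocked a few centimetres aside while the robot is not near it.
It also fails if it takes over 210 s, if anything falls off the work surface, if the arm or the gripper's body presses on something with over 40 N, if the wrist force passes 120 N, or if a joint passes its speed limit or range.

## Working session

There is one attempt and no reset: what is moved stays moved. The work goes in short steps, Python scripts to look and compute and a tool call to move; the robot and the scene stay as the last step left them, time stands still between calls to the robot, and variables do not carry over. Pictures are saved under pics/ and viewed, at most 14 in all, crops included, and the job is handed in when it is done.

Besides the shell and the picture viewer there is one more tool, called after ">>>" in YAML: its name, and indented under it one key for each argument. send_rows: Moves the arm, as the interface text tells. Its arguments: {"type":"object","properties":{"motion":{"type":"array"},"grip_force":{"type":"number"}},"required":["motion"]}

```bash
mkdir -p pics; python3 - <<'E'
from plant import *
import cv2,numpy as np
s=get_state();print({k:np.round(v,3) for k,v in s.items()})
for n in["scene","top"]:
    d=snapshot(n);cv2.imwrite(f"pics/{n}0.png",d["img"][...,::-1]);print(n,d["vertical_fov"],d["cx"],d["cy"],np.round(d["extrinsics"],4).tolist(),d.keys())
E
```

```text
{'clock': np.float64(0.0), 'q': array([-1.116,  0.69 , -0.195,  1.566,  0.157,  0.902, -0.215]), 'qd': array([ 0.001, -0.001, -0.002, -0.001, -0.001, -0.   , -0.001]), 'joint_torque': array([ 1.0000e-03, -5.2756e+01, -1.2660e+00, -1.5342e+01, -5.3000e-02,
        7.0000e-03,  0.0000e+00]), 'tool_pos': array([0.255, 0.57 , 0.249]), 'eef_rot': array([ 0.209,  0.978, -0.001, -0.   ]), 'contact_force': array([ 0.19 , -0.272,  0.467]), 'moment': array([0.006, 0.016, 0.014]), 'finger_force': np.float64(0.0), 'opening': np.float64(0.998)}
scene 46.14271153599809 326.0749030739353 197.45167732948715 [[0.5348, -0.5697, 0.6241, 1.3307], [0.845, 0.3632, -0.3925, -0.4841], [-0.0031, 0.7372, 0.6757, 0.9389], [0.0, 0.0, 0.0, 1.0]] dict_keys(['img', 'vertical_fov', 'cx', 'cy', 'extrinsics'])
top 45.0174231186356 326.02819160262027 200.17234634210956 [[0.0263, 0.9954, -0.0918, 0.4143], [-0.9994, 0.0284, 0.0215, 0.0138], [0.024, 0.0912, 0.9955, 1.5989], [0.0, 0.0, 0.0, 1.0]] dict_keys(['img', 'vertical_fov', 'cx', 'cy', 'extrinsics'])
```

View pics/scene0.png

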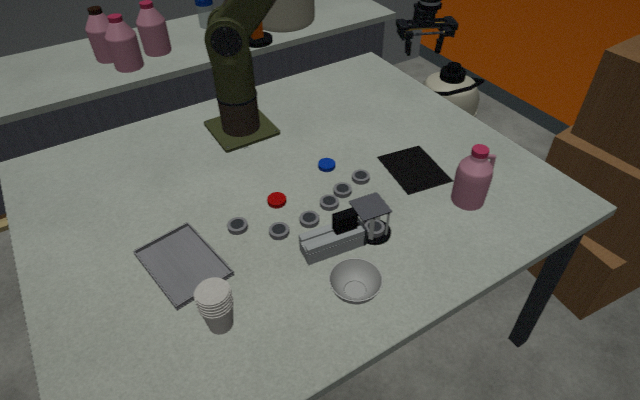

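View pics/top0.png

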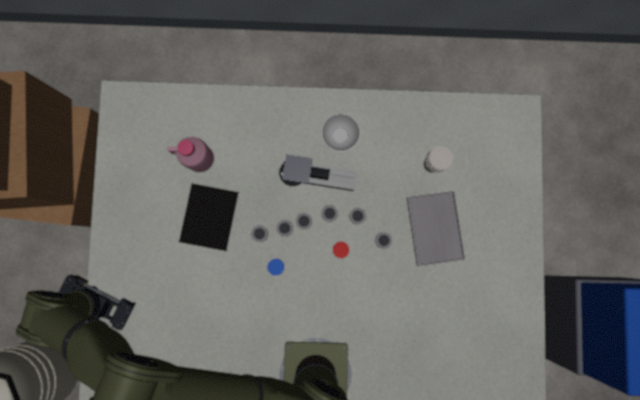

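The scene view shows the rig at (340,235) with the guard over the tube, the mat at (415,168), the tray at (183,262) and the jug, cups and bowl. The top view shows six steel pucks at (260,233), (285,228), (304,221), (330,213), (358,216) and (384,240).

Things that could be taken for a puck: blue disc (276,267) and red disc (341,250), plus the bottle caps in the background. None of these are bare steel, so I choose only the six grey discs with dark patches.

```bash
cat > h.py <<'E'
from plant import *
import cv2,numpy as np
from scipy.spatial.transform import Rotation as R
def fpx(d): return 200/np.tan(np.radians(d["vertical_fov"]/2))
def unproj(d,px,z):
    px=np.atleast_2d(px).astype(float);f=fpx(d);E=d["extrinsics"]
    c=np.c_[(px[:,0]-d["cx"])/f,-(px[:,1]-d["cy"])/f,-np.ones(len(px))]
    w=c@E[:3,:3].T;o=E[:3,3];t=(z-o[2])/w[:,2]
    return o+w*t[:,None]
def proj(d,P):
    P=np.atleast_2d(P).astype(float);f=fpx(d);E=d["extrinsics"]
    c=(P-E[:3,3])@E[:3,:3]
    return np.c_[d["cx"]+f*c[:,0]/-c[:,2],d["cy"]-f*c[:,1]/-c[:,2]]
def save(name,img,crop=None,scale=1):
    if crop: img=img[crop[1]:crop[3],crop[0]:crop[2]]
    cv2.imwrite(f"pics/{name}.png",cv2.resize(img[...,::-1],None,fx=scale,fy=scale,interpolation=cv2.INTER_CUBIC))
def tool():
    s=get_state();return np.array(s["tool_pos"]),R.from_quat(s["eef_rot"])
def togo(target,yaw=None,tilt0=True):
    """cm shift in current tool axes to target world pos; rz to have tool y axis along yaw (mod pi)"""
    p,r=tool();d=r.inv().apply(np.array(target)-p)*100
    out=[np.round(d,2)]
    if yaw is not None:
        y=r.apply([0,1,0]);a=np.arctan2(y[1],y[0]);dd=(yaw-a+np.pi/2)%np.pi-np.pi/2
        out.append(("rz",round(-dd,3)))
    # level residual
    z=r.apply([0,0,1]);ax=r.inv().apply(np.cross(z,[0,0,-1]));out.append(("tilt fix rxryrz",np.round(ax,4)))
    return out
E
python3 - <<'E'
from h import *
d=snapshot("top");img=d["img"]
g=cv2.cvtColor(img,cv2.COLOR_RGB2HSV)
save("toprig",img,(240,100,400,270),4.5)
for p in[(260,233),(285,228),(304,221),(330,213),(358,216),(384,240)]:
    x,y=p;w=img[y-10:y+11,x-10:x+11].mean(2);m=(w<np.median(w[0])-18).astype(float)
    yy,xx=np.mgrid[-10:11,-10:11];c=(x+(xx*m).sum()/m.sum(),y+(yy*m).sum()/m.sum())
    print(np.round(c,1),m.sum(),np.round(unproj(d,c,.012),3))
print("mat",unproj(d,[(193,184),(238,191),(228,250),(180,242)],.003).round(3))
print("tray",unproj(d,[(407,197),(454,192),(464,260),(417,265)],.016).round(3))
print("jug,cups,bowl",unproj(d,[(187,147)],.186).round(3),unproj(d,[(439,159)],.12).round(3),unproj(d,[(341,132)],.05).round(3))
E
```

```text
[259.6 233.4] 221.0 [[0.445 0.194 0.012]]
[284.6 227.7] 205.0 [[0.466 0.113 0.012]]
[303.5 220.7] 203.0 [[0.491 0.052 0.012]]
[329.1 213.1] 216.0 [[ 0.518 -0.032  0.012]]
[356.9 215.6] 212.0 [[ 0.512 -0.124  0.012]]
[382.7 240.1] 216.0 [[ 0.434 -0.21   0.012]]
mat [[0.603 0.421 0.003]
 [0.584 0.272 0.003]
 [0.389 0.296 0.003]
 [0.411 0.453 0.003]]
tray [[ 0.578 -0.288  0.016]
 [ 0.6   -0.445  0.016]
 [ 0.376 -0.478  0.016]
 [ 0.356 -0.323  0.016]]
jug,cups,bowl [[0.69  0.397 0.186]] [[ 0.69  -0.367  0.12 ]] [[ 0.782 -0.063  0.05 ]]
```

View pics/toprig.png

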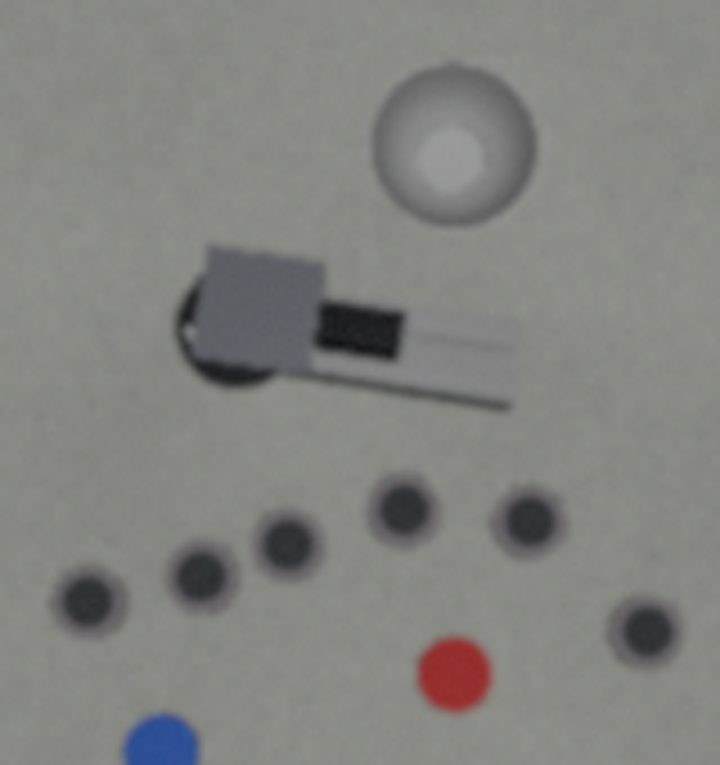

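The crop confirms six bare steel pucks, each with a dark patch. The red and blue discs are plain. The guard's black block is at crop (360,331), and its plate covers the tube at the left end. The track's open end is at (517,365).

```bash
python3 - <<'E'
from h import *
d=snapshot("top")
f=lambda c:(240+c[0]/4.5-.4,100+c[1]/4.5-.4)
A=unproj(d,[f((317,347)),f((397,360)),f((322,303)),f((405,312))],.110);print(A.round(3))
b=unproj(d,[f((300,375)),f((510,407))],.045);print(b.round(3))
P=unproj(d,[f((208,247)),f((325,263)),f((192,360)),f((310,368))],.110);print(P.round(3))
print("tube base",unproj(d,[f((237,327))],.01))
v=b[0]-b[1];print("yaw rig y",np.arctan2(v[1],v[0]))
v=A[0]-A[1];print(np.arctan2(v[1],v[0]))
v=P[0]-P[1];print(np.arctan2(v[1],v[0]))
p,r=tool();print(r.as_matrix().round(3))
print(togo([.60,-.06,.34],-.15))
E
```

```text
[[ 0.623  0.033  0.11 ]
 [ 0.616 -0.022  0.11 ]
 [ 0.654  0.031  0.11 ]
 [ 0.65  -0.027  0.11 ]]
[[ 0.612  0.046  0.045]
 [ 0.593 -0.106  0.045]]
[[0.691 0.111 0.11 ]
 [0.682 0.029 0.11 ]
 [0.612 0.119 0.11 ]
 [0.609 0.038 0.11 ]]
tube base [[0.65063555 0.09393865 0.01      ]]
yaw rig y 1.4477243738272876
1.4379042563643938
1.463764250053017
[[-0.913  0.408 -0.   ]
 [ 0.408  0.913 -0.001]
 [-0.    -0.001 -1.   ]]
[array([-57.21, -43.44,  -9.02]), ('rz', np.float64(1.3)), ('tilt fix rxryrz', array([-0.0011,  0.0001, -0.    ]))]
```

>>> send_rows:
  motion:
    - {"z": -2,"rz": 0.15}
    - {"z": -2,"rz": 0.15}
    - {"z": -2,"rz": 0.15}
    - {"z": -2,"rz": 0.15}
    - {"z": -1,"rz": 0.15}

```text
schema error: expected keys x, y, z, rx, ry, rz, jaw
```

>>> send_rows:
  motion:
    - {"rz": 0.14}
    - {"rz": 0.14}
    - {"rz": 0.13}
    - {"rz": 0.13}
    - {}

```text
schema error: expected keys x, y, z, rx, ry, rz, jaw
```

```bash
python3 - <<'E'
from h import *
s=get_state();print(s["clock"],s["q"].round(3),s["tool_pos"].round(4));print(togo([.60,-.06,.34],-.12))
E
```

```text
0.2 [-1.116  0.69  -0.195  1.566  0.157  0.903 -0.215] [0.2552 0.5701 0.2492]
[array([-57.21, -43.44,  -9.02]), ('rz', np.float64(1.27)), ('tilt fix rxryrz', array([-0.0011,  0.0001, -0.    ]))]
```

>>> send_rows:
  motion:
    - {"x": 0,"y": 0,"z": -2,"rx": 0,"ry": 0,"rz": 0.15,"jaw": 8.8}
    - {"x": 0,"y": 0,"z": -2,"rx": 0,"ry": 0,"rz": 0.15,"jaw": 8.8}
    - {"x": 0,"y": 0,"z": -2,"rx": 0,"ry": 0,"rz": 0.15,"jaw": 8.8}
    - {"x": 0,"y": 0,"z": -2,"rx": 0,"ry": 0,"rz": 0.15,"jaw": 8.8}
    - {"x": 0,"y": 0,"z": -1,"rx": 0,"ry": 0,"rz": 0.15,"jaw": 8.8}

```text
clock: 0.7
tool_pos: [0.2554, 0.5711, 0.3415]
eef_rot: [0.555, 0.832, 0.001, -0.0]
contact_force: [0.4, -0.6, 0.3]
opening: 0.999
finger_force: 0.0
```

>>> send_rows:
  motion:
    - {"x": 0,"y": 0,"z": 0,"rx": 0,"ry": 0,"rz": 0.14,"jaw": 8.8}
    - {"x": 0,"y": 0,"z": 0,"rx": 0,"ry": 0,"rz": 0.14,"jaw": 8.8}
    - {"x": 0,"y": 0,"z": 0,"rx": 0,"ry": 0,"rz": 0.12,"jaw": 8.8}
    - {"x": 0,"y": 0,"z": 0,"rx": 0,"ry": 0,"rz": 0.12,"jaw": 8.8}
    - {"x": 0,"y": 0,"z": 0,"rx": 0,"ry": 0,"rz": 0,"jaw": 8.8}

```text
clock: 1.2
tool_pos: [0.255, 0.5704, 0.3395]
eef_rot: [0.748, 0.663, -0.0, 0.0]
contact_force: [0.2, 0.6, -0.8]
opening: 0.997
finger_force: 0.0
```

```bash
python3 - <<'E'
from h import *
s=get_state();print(s["clock"],s["q"].round(3),s["tool_pos"].round(4));print(togo([.60,-.06,.34],-.12))
E
```

```text
1.2 [-1.315  0.603  0.167  1.455 -0.106  1.092 -1.249] [0.255  0.5704 0.3395]
[array([-5.845e+01,  4.180e+01, -1.000e-02]), ('rz', np.float64(-0.0)), ('tilt fix rxryrz', array([0.0002, 0.0006, 0.    ]))]
```

>>> send_rows:
  motion:
    - {"x": -3.9,"y": 2.79,"z": 0,"rx": 0,"ry": 0,"rz": 0,"jaw": 8.8}
    - {"x": -3.9,"y": 2.79,"z": 0,"rx": 0,"ry": 0,"rz": 0,"jaw": 8.8}
    - {"x": -3.9,"y": 2.79,"z": 0,"rx": 0,"ry": 0,"rz": 0,"jaw": 8.8}
    - {"x": -3.9,"y": 2.79,"z": 0,"rx": 0,"ry": 0,"rz": 0,"jaw": 8.8}
    - {"x": -3.9,"y": 2.79,"z": 0,"rx": 0,"ry": 0,"rz": 0,"jaw": 8.8}

```text
clock: 1.7
tool_pos: [0.371, 0.3585, 0.3398]
eef_rot: [0.747, 0.665, 0.0, 0.0]
contact_force: [1.1, 0.1, 0.7]
opening: 0.997
finger_force: 0.0
```

>>> send_rows:
  motion:
    - {"x": -3.9,"y": 2.79,"z": 0,"rx": 0,"ry": 0,"rz": 0,"jaw": 8.8}
    - {"x": -3.9,"y": 2.79,"z": 0,"rx": 0,"ry": 0,"rz": 0,"jaw": 8.8}
    - {"x": -3.9,"y": 2.79,"z": 0,"rx": 0,"ry": 0,"rz": 0,"jaw": 8.8}
    - {"x": -3.9,"y": 2.79,"z": 0,"rx": 0,"ry": 0,"rz": 0,"jaw": 8.8}
    - {"x": -3.9,"y": 2.79,"z": 0,"rx": 0,"ry": 0,"rz": 0,"jaw": 8.8}

```text
clock: 2.2
tool_pos: [0.4862, 0.1482, 0.3399]
eef_rot: [0.747, 0.665, 0.0, -0.0]
contact_force: [-0.3, 0.5, 0.2]
opening: 0.998
finger_force: 0.0
```

>>> send_rows:
  motion:
    - {"x": -3.9,"y": 2.79,"z": 0,"rx": 0,"ry": 0,"rz": 0,"jaw": 8.8}
    - {"x": -3.9,"y": 2.79,"z": 0,"rx": 0,"ry": 0,"rz": 0,"jaw": 8.8}
    - {"x": -3.9,"y": 2.79,"z": 0,"rx": 0,"ry": 0,"rz": 0,"jaw": 8.8}
    - {"x": -3.9,"y": 2.79,"z": 0,"rx": 0,"ry": 0,"rz": 0,"jaw": 8.8}
    - {"x": -3.9,"y": 2.79,"z": 0,"rx": 0,"ry": 0,"rz": 0,"jaw": 8.8}

```text
clock: 2.7
tool_pos: [0.6014, -0.0621, 0.3397]
eef_rot: [0.747, 0.665, 0.0, -0.0]
contact_force: [0.5, 1.1, 0.4]
opening: 0.998
finger_force: 0.0
```

```bash
python3 - <<'E'
from h import *
d=snapshot("wrist");save("w1",d["img"])
s=get_state();print(s["clock"],s["q"].round(3),s["tool_pos"].round(4));print(togo([.638,.003,.34],-.12));print(d["extrinsics"].round(4),d["vertical_fov"],d["cx"],d["cy"])
E
```

```text
2.75 [-0.075  0.577  0.204  1.514 -0.118  1.059  0.026] [ 0.6039 -0.0728  0.3397]
[array([ 7.95,  2.42, -0.08]), ('rz', np.float64(-0.008)), ('tilt fix rxryrz', array([0.0047, 0.008 , 0.    ]))]
[[ 9.931e-01  1.129e-01  3.080e-02  6.093e-01]
 [-1.170e-01  9.563e-01  2.679e-01  7.700e-03]
 [ 8.000e-04 -2.696e-01  9.630e-01  4.742e-01]
 [ 0.000e+00  0.000e+00  0.000e+00  1.000e+00]] 63.973977903035546 322.86511266326727 194.12266319294895
```

View pics/w1.png

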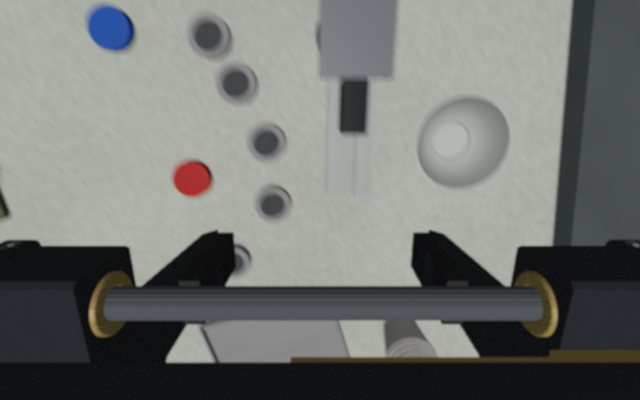

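The wrist view shows the guard's black block at (353,105), its plate at (357,35), the open end of the track at about (348,193), five pucks and the decoys. I'll go lower for an accurate, still view.

>>> send_rows:
  motion:
    - {"x": -0.7,"y": 0.6,"z": 3,"rx": 0,"ry": 0,"rz": 0,"jaw": 8.8}
    - {"x": -1,"y": 0.6,"z": 3,"rx": 0,"ry": 0,"rz": 0,"jaw": 8.8}
    - {"x": -1,"y": 0.6,"z": 3,"rx": 0,"ry": 0,"rz": 0,"jaw": 8.8}
    - {"x": 0,"y": 0,"z": 0,"rx": 0,"ry": 0,"rz": 0,"jaw": 8.8}
    - {"x": 0,"y": 0,"z": 0,"rx": 0,"ry": 0,"rz": 0,"jaw": 8.8}

```text
clock: 3.25
tool_pos: [0.6153, -0.0889, 0.2499]
eef_rot: [0.748, 0.664, -0.0, -0.0]
contact_force: [-0.2, 1.4, 0.5]
opening: 0.996
finger_force: 0.0
```

```bash
python3 - <<'E'
from h import *
d=snapshot("wrist");save("w2",d["img"],(200,0,500,230),2.6);np.save("w2.npy",d,allow_pickle=True)
print(tool()[0],togo([.638,.003,.25],-.12))
E
```

```text
[ 0.61600075 -0.08865331  0.25094578] [array([9.36, 1.1 , 0.1 ]), ('rz', np.float64(0.002)), ('tilt fix rxryrz', array([ 0.0016, -0.0007,  0.    ]))]
```

View pics/w2.png

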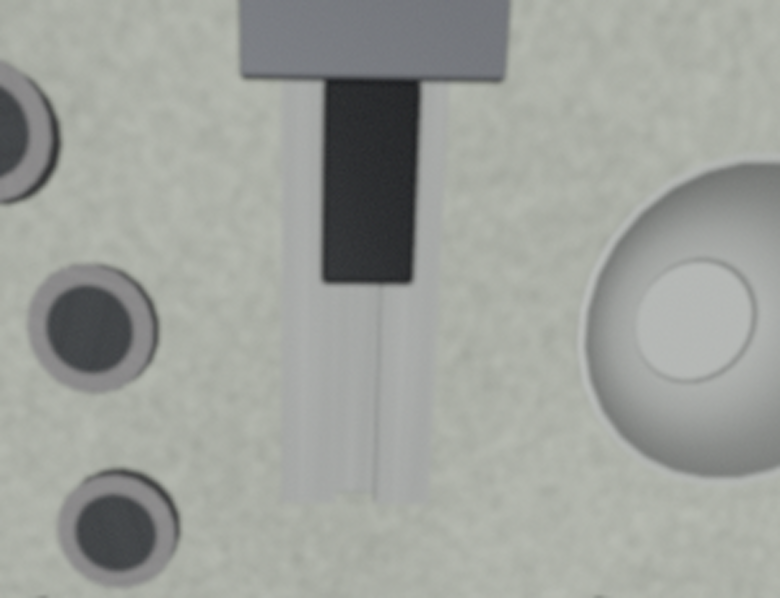

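The block spans crop columns 323–416 and rows 80–283. The track's open end is at row 500, columns 282–430.

```bash
python3 - <<'E'
from h import *
d=np.load("w2.npy",allow_pickle=True).item()
f=lambda c:np.array((200+c[0]/2.6-.3,c[1]/2.6-.3))
A=unproj(d,[f(c) for c in[(325,82),(420,83),(323,282),(412,283)]],.110);print(A.round(4))
print("center",A.mean(0).round(4),"w",np.linalg.norm(A[2]-A[3]),np.linalg.norm(A[0]-A[1]),"l",np.linalg.norm(A[0]-A[2]))
for a,b in((0,2),(1,3)):
    v=A[a]-A[b];print(np.arctan2(v[1],v[0]))
T=unproj(d,[f(c) for c in[(284,110),(282,500),(444,110),(430,500)]],.058);print(T.round(4))
for a,b in((0,1),(2,3)):
    v=T[a]-T[b];print(np.arctan2(v[1],v[0]))
print("w",np.linalg.norm(T[1]-T[3]),np.linalg.norm(T[0]-T[2]))
print("plate",unproj(d,[f((240,77)),f((504,80))],.110).round(4))
print("pucks",unproj(d,[f((92,327)),f((118,527)),f((3,132))],.016).round(4))
E
```

```text
[[ 0.6314  0.0352  0.11  ]
 [ 0.6596  0.0316  0.11  ]
 [ 0.624  -0.0222  0.11  ]
 [ 0.6521 -0.0259  0.11  ]]
center [0.6418 0.0047 0.11  ] w 0.028349419804758556 0.02847845758805151 l 0.05788963564965363
1.441865078591684
1.4396369918817868
[[ 0.6172  0.0382  0.058 ]
 [ 0.5974 -0.1057  0.058 ]
 [ 0.6743  0.0313  0.058 ]
 [ 0.6571 -0.1129  0.058 ]]
1.4339963579736856
1.4522337568577195
w 0.06015407868765968 0.057504184098362644
plate [[0.6063 0.0396 0.11  ]
 [0.6847 0.0294 0.11  ]]
pucks [[ 0.5225 -0.03    0.016 ]
 [ 0.517  -0.1207  0.016 ]
 [ 0.5014  0.0511  0.016 ]]
```

```bash
python3 - <<'E'
from h import *
print(togo([.6423,.0087,.077],-.129))
E
```

```text
[array([ 9.97,  1.43, 17.4 ]), ('rz', np.float64(0.011)), ('tilt fix rxryrz', array([ 0.0016, -0.0007,  0.    ]))]
```

>>> send_rows:
  motion:
    - {"x": 3.4,"y": 0.5,"z": 0,"rx": 0,"ry": 0,"rz": 0.011,"jaw": 8.8}
    - {"x": 3.3,"y": 0.5,"z": 0,"rx": 0,"ry": 0,"rz": 0,"jaw": 8.8}
    - {"x": 3.3,"y": 0.4,"z": 1,"rx": 0,"ry": 0,"rz": 0,"jaw": 8.8}
    - {"x": 0,"y": 0,"z": 4,"rx": 0,"ry": 0,"rz": 0,"jaw": 8.8}
    - {"x": 0,"y": 0,"z": 4,"rx": 0,"ry": 0,"rz": 0,"jaw": 8.8}

```text
clock: 3.8
tool_pos: [0.6444, 0.0115, 0.162]
eef_rot: [0.75, 0.661, 0.003, 0.002]
contact_force: [-0.3, -0.4, 0.0]
opening: 1.003
finger_force: 0.0
```

>>> send_rows:
  motion:
    - {"x": 0,"y": 0,"z": 2,"rx": 0,"ry": 0,"rz": 0,"jaw": 8.8}
    - {"x": 0,"y": 0,"z": 1,"rx": 0,"ry": 0,"rz": 0,"jaw": 8.8}
    - {"x": 0,"y": 0,"z": 0,"rx": 0,"ry": 0,"rz": 0,"jaw": 8.8}
    - {"x": 0,"y": 0,"z": 0,"rx": 0,"ry": 0,"rz": 0,"jaw": 8.8}
    - {"x": 0,"y": 0,"z": 0,"rx": 0,"ry": 0,"rz": 0,"jaw": 8.8}

```text
clock: 4.3
tool_pos: [0.6433, 0.0081, 0.1317]
eef_rot: [0.752, 0.659, 0.001, 0.001]
contact_force: [0.8, -0.8, 0.6]
opening: 0.999
finger_force: 0.0
```

```bash
python3 - <<'E'
from h import *
print(togo([.6423,.0087,.077],-.129));print(tool()[0])
E
```

```text
[array([ 0.04, -0.13,  5.47]), ('rz', np.float64(-0.002)), ('tilt fix rxryrz', array([ 0.0036, -0.0007,  0.    ]))]
[0.64330751 0.00813618 0.13171899]
```

>>> send_rows:
  motion:
    - {"x": 0,"y": -0.1,"z": 2,"rx": 0,"ry": 0,"rz": 0,"jaw": 8.8}
    - {"x": 0,"y": 0,"z": 2,"rx": 0,"ry": 0,"rz": 0,"jaw": 8.8}
    - {"x": 0,"y": 0,"z": 1.4,"rx": 0,"ry": 0,"rz": 0,"jaw": 8.8}
    - {"x": 0,"y": 0,"z": 0,"rx": 0,"ry": 0,"rz": 0,"jaw": 8.8}
    - {"x": 0,"y": 0,"z": 0,"rx": 0,"ry": 0,"rz": 0,"jaw": 8.8}

```text
clock: 4.8
tool_pos: [0.6415, 0.0081, 0.0763]
eef_rot: [0.752, 0.659, 0.0, 0.0]
contact_force: [0.1, -0.1, -0.2]
opening: 0.997
finger_force: 0.0
```

>>> send_rows:
  motion:
    - {"x": 0,"y": 0,"z": 0,"rx": 0,"ry": 0,"rz": 0,"jaw": 5}
    - {"x": 0,"y": 0,"z": 0,"rx": 0,"ry": 0,"rz": 0,"jaw": 4}
    - {"x": 0,"y": 0,"z": 0,"rx": 0,"ry": 0,"rz": 0,"jaw": 3.4}
    - {"x": 0,"y": 0,"z": 0,"rx": 0,"ry": 0,"rz": 0,"jaw": 2.5}
    - {"x": 0,"y": 0,"z": 0,"rx": 0,"ry": 0,"rz": 0,"jaw": 2}
  grip_force: 15

```text
clock: 5.3
tool_pos: [0.6411, 0.0082, 0.0759]
eef_rot: [0.752, 0.659, 0.0, 0.0]
contact_force: [-0.8, 0.1, -0.3]
opening: 0.565
finger_force: 0.0
```

>>> send_rows:
  motion:
    - {"x": 0,"y": 0,"z": 0,"rx": 0,"ry": 0,"rz": 0,"jaw": 2}
    - {"x": 0,"y": 0,"z": 0,"rx": 0,"ry": 0,"rz": 0,"jaw": 2}
    - {"x": 0,"y": 0,"z": 0,"rx": 0,"ry": 0,"rz": 0,"jaw": 2}
    - {"x": 0,"y": 0,"z": 0,"rx": 0,"ry": 0,"rz": 0,"jaw": 2}
    - {"x": 0,"y": 0,"z": 0,"rx": 0,"ry": 0,"rz": 0,"jaw": 2}
  grip_force: 45

```text
clock: 5.8
tool_pos: [0.6411, 0.0082, 0.0757]
eef_rot: [0.752, 0.659, 0.0, 0.0]
contact_force: [-0.2, 0.7, 0.2]
opening: 0.334
finger_force: 45.0
```

```bash
python3 - <<'E'
from h import *
s=get_state();print(togo([.6423,.0087,.077],-.129),s["contact_force"],s["moment"],s["opening"],s["finger_force"]);print(tool()[0])
E
```

```text
[array([ 0.07,  0.11, -0.13]), ('rz', np.float64(-0.002)), ('tilt fix rxryrz', array([ 0.0003, -0.0001, -0.    ]))] [-0.18952279  0.69059758  0.21131521] [-0.0476497   0.01153696  0.02202468] 0.3338084411669465 45.0000040512532
[0.64111931 0.00817323 0.07571024]
```

>>> send_rows:
  motion:
    - {"x": 0,"y": 0,"z": -0.15,"rx": 0,"ry": 0,"rz": 0,"jaw": 2}
    - {"x": -0.5,"y": 0,"z": 0,"rx": 0,"ry": 0,"rz": 0,"jaw": 2}
    - {"x": -1,"y": 0,"z": 0,"rx": 0,"ry": 0,"rz": 0,"jaw": 2}
    - {"x": -1,"y": 0,"z": 0,"rx": 0,"ry": 0,"rz": 0,"jaw": 2}
    - {"x": -1,"y": 0,"z": 0,"rx": 0,"ry": 0,"rz": 0,"jaw": 2}

```text
clock: 6.3
tool_pos: [0.636, -0.0283, 0.0771]
eef_rot: [0.752, 0.659, -0.0, 0.0]
contact_force: [-0.1, -0.3, -2.3]
opening: 0.34
finger_force: 45.0
```

```bash
python3 - <<'E'
from h import *
s=get_state();print(s["contact_force"],s["moment"],s["opening"]);print(tool()[0])
E
```

```text
[-0.06890089 -0.27262345 -2.25281104] [-0.09942227  0.07127351 -0.00563684] 0.33954930438683467
[ 0.63603001 -0.0282873   0.07714339]
```

>>> send_rows:
  motion:
    - {"x": -1.5,"y": 0,"z": 0,"rx": 0,"ry": 0,"rz": 0,"jaw": 2}
    - {"x": -1.5,"y": 0,"z": 0,"rx": 0,"ry": 0,"rz": 0,"jaw": 2}
    - {"x": -1.5,"y": 0,"z": 0,"rx": 0,"ry": 0,"rz": 0,"jaw": 2}
    - {"x": -1.5,"y": 0,"z": 0,"rx": 0,"ry": 0,"rz": 0,"jaw": 2}
    - {"x": 0,"y": 0,"z": 0,"rx": 0,"ry": 0,"rz": 0,"jaw": 2}

```text
clock: 6.8
tool_pos: [0.6279, -0.0905, 0.0774]
eef_rot: [0.753, 0.658, -0.001, 0.001]
contact_force: [-0.1, -0.7, -1.3]
opening: 0.335
finger_force: 45.0
```

>>> send_rows:
  motion:
    - {"x": -1.5,"y": 0,"z": 0,"rx": 0,"ry": 0,"rz": 0,"jaw": 2}
    - {"x": -1.5,"y": 0,"z": 0,"rx": 0,"ry": 0,"rz": 0,"jaw": 2}
    - {"x": -1.5,"y": 0,"z": 0,"rx": 0,"ry": 0,"rz": 0,"jaw": 2}
    - {"x": -1.5,"y": 0,"z": 0,"rx": 0,"ry": 0,"rz": 0,"jaw": 2}
    - {"x": -1.5,"y": 0,"z": 0,"rx": 0,"ry": 0,"rz": 0,"jaw": 2}

```text
clock: 7.3
tool_pos: [0.6185, -0.162, 0.0772]
eef_rot: [0.752, 0.659, -0.0, 0.0]
contact_force: [-0.1, 0.2, -2.5]
opening: 0.342
finger_force: 45.0
```

```bash
python3 - <<'E'
from h import *
s=get_state();print(s["contact_force"],s["moment"],s["opening"]);p=tool()[0];print(p)
u=np.array([np.cos(1.442),np.sin(1.442)]);o=np.array([.6273,-.1093]);v=p[:2]-o;print("rig y of tcp",-80+1000*v@u,"lat",1000*(v[0]*u[1]-v[1]*u[0]))
E
```

```text
[-0.0569135   0.19679099 -2.5190519 ] [-0.03971194  0.04169727 -0.02370624] 0.3421756709111443
[ 0.61847607 -0.16201931  0.07720901]
rig y of tcp -133.4160011646394 lat -1.9795504725491544
```

>>> send_rows:
  motion:
    - {"x": 0,"y": 0,"z": -1,"rx": 0,"ry": 0,"rz": 0,"jaw": 2}
    - {"x": 0,"y": 0,"z": -2,"rx": 0,"ry": 0,"rz": 0,"jaw": 2}
    - {"x": 0,"y": 0,"z": -3,"rx": 0,"ry": 0,"rz": 0,"jaw": 2}
    - {"x": 0,"y": 0,"z": -4,"rx": 0,"ry": 0,"rz": 0,"jaw": 2}
    - {"x": 0,"y": 0,"z": -4,"rx": 0,"ry": 0,"rz": 0,"jaw": 2}

```text
clock: 7.8
tool_pos: [0.6186, -0.1593, 0.219]
eef_rot: [0.752, 0.66, 0.0, -0.001]
contact_force: [0.9, -0.6, -1.9]
opening: 0.338
finger_force: 45.0
```

>>> send_rows:
  motion:
    - {"x": 0,"y": 0,"z": -4,"rx": 0,"ry": 0,"rz": 0,"jaw": 2}
    - {"x": 0,"y": 0,"z": -3,"rx": 0,"ry": 0,"rz": 0,"jaw": 2}
    - {"x": 0,"y": 0,"z": 0,"rx": 0,"ry": 0,"rz": 0,"jaw": 2}
    - {"x": 0,"y": 0,"z": 0,"rx": 0,"ry": 0,"rz": 0,"jaw": 2}
    - {"x": 0,"y": 0,"z": 0,"rx": 0,"ry": 0,"rz": 0,"jaw": 2}

```text
clock: 8.3
tool_pos: [0.6176, -0.1595, 0.2855]
eef_rot: [0.752, 0.66, -0.001, -0.002]
contact_force: [-0.3, 0.5, -3.2]
opening: 0.338
finger_force: 45.0
```

```bash
python3 - <<'E'
from h import *
d=snapshot("wrist");save("w3",d["img"],(180,0,480,230),2);np.save("w3.npy",d,allow_pickle=True)
s=get_state();print(s["contact_force"],s["opening"],tool()[0],togo([.4975,.354,.28],-.129))
E
```

```text
[ 0.15996701  0.11434728 -2.27877742] 0.3321198098065632 [ 0.61763314 -0.15966041  0.28527926] [array([ 49.36, -18.6 ,   0.64]), ('rz', np.float64(-0.002)), ('tilt fix rxryrz', array([-0.004 , -0.0007,  0.    ]))]
```

View pics/w3.png

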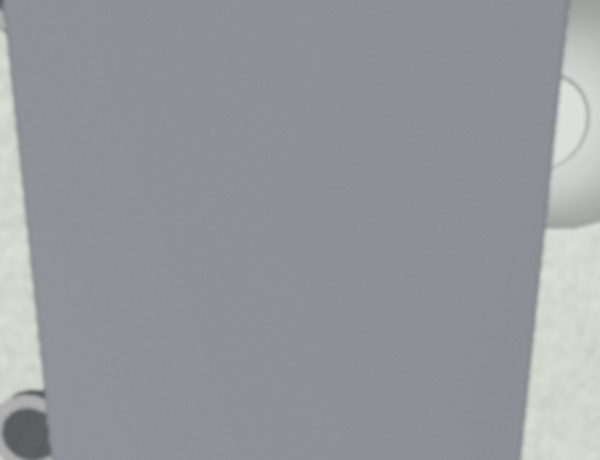

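The wrist view is filled by the guard's plate, so the guard is held. I'm carrying it to the mat.

>>> send_rows:
  motion:
    - {"x": 2,"y": -0.75,"z": 0,"rx": 0,"ry": 0,"rz": 0,"jaw": 2}
    - {"x": 4,"y": -1.5,"z": 0,"rx": 0,"ry": 0,"rz": 0,"jaw": 2}
    - {"x": 4.4,"y": -1.65,"z": 0,"rx": 0,"ry": 0,"rz": 0,"jaw": 2}
    - {"x": 4.4,"y": -1.65,"z": 0,"rx": 0,"ry": 0,"rz": 0,"jaw": 2}
    - {"x": 4.4,"y": -1.65,"z": 0,"rx": 0,"ry": 0,"rz": 0,"jaw": 2}

```text
clock: 8.85
tool_pos: [0.5711, 0.0411, 0.2857]
eef_rot: [0.752, 0.659, -0.001, -0.001]
contact_force: [1.0, 0.4, -2.1]
opening: 0.339
finger_force: 45.0
```

>>> send_rows:
  motion:
    - {"x": 4.4,"y": -1.65,"z": 0,"rx": 0,"ry": 0,"rz": 0,"jaw": 2}
    - {"x": 4.4,"y": -1.65,"z": 0,"rx": 0,"ry": 0,"rz": 0,"jaw": 2}
    - {"x": 4.4,"y": -1.65,"z": 0,"rx": 0,"ry": 0,"rz": 0,"jaw": 2}
    - {"x": 4.4,"y": -1.65,"z": 0,"rx": 0,"ry": 0,"rz": 0,"jaw": 2}
    - {"x": 4.4,"y": -1.65,"z": 0,"rx": 0,"ry": 0,"rz": 0,"jaw": 2}

```text
clock: 9.35
tool_pos: [0.5179, 0.2698, 0.2857]
eef_rot: [0.752, 0.659, -0.001, -0.0]
contact_force: [0.2, -0.1, -2.1]
opening: 0.335
finger_force: 45.0
```

>>> send_rows:
  motion:
    - {"x": 4,"y": -1.5,"z": 0,"rx": 0,"ry": 0,"rz": 0,"jaw": 2}
    - {"x": 2.6,"y": -0.95,"z": 0,"rx": 0,"ry": 0,"rz": 0,"jaw": 2}
    - {"x": 1.6,"y": -0.6,"z": 0,"rx": 0,"ry": 0,"rz": 0,"jaw": 2}
    - {"x": 0,"y": 0,"z": 0,"rx": 0,"ry": 0,"rz": 0,"jaw": 2}
    - {"x": 0,"y": 0,"z": 0,"rx": 0,"ry": 0,"rz": 0,"jaw": 2}

```text
clock: 9.85
tool_pos: [0.5004, 0.3514, 0.2865]
eef_rot: [0.752, 0.659, -0.001, 0.001]
contact_force: [1.4, -1.2, -3.1]
opening: 0.332
finger_force: 45.0
```

```bash
python3 - <<'E'
from h import *
d=snapshot("scene");save("s2",d["img"],(320,100,520,250),4)
s=get_state();print(s["contact_force"],s["opening"],tool()[0],togo([.4975,.354,.0387],-.129))
E
```

```text
[-0.21618455 -0.23336455 -2.25157945] 0.3407729258671695 [0.50086531 0.35072167 0.28687909] [array([ 0.34, -0.39, 24.82]), ('rz', np.float64(-0.005)), ('tilt fix rxryrz', array([ 0.0004,  0.0025, -0.    ]))]
```

View pics/s2.png

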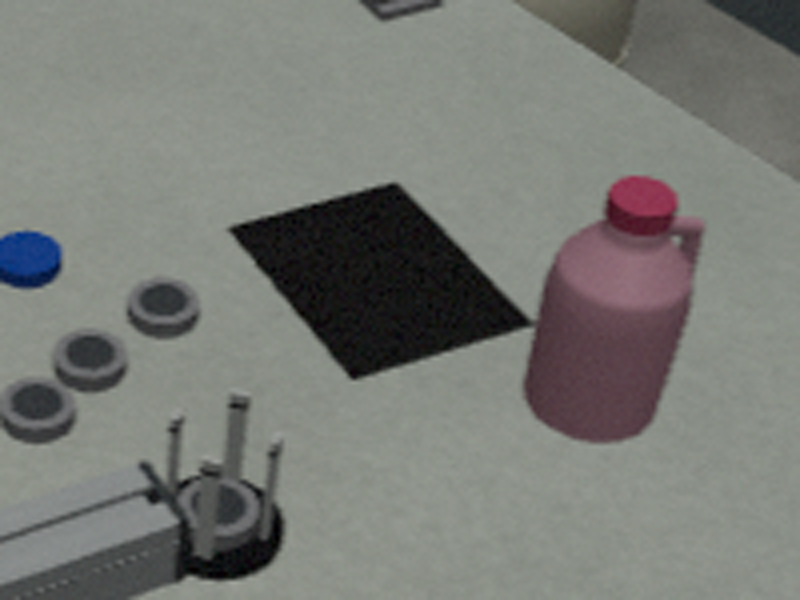

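The scene crop shows the uncovered tube at (225,505) with pucks low in it, and the mat clear. I'm lowering the guard.

>>> send_rows:
  motion:
    - {"x": 0.3,"y": -0.3,"z": 3,"rx": 0,"ry": 0,"rz": 0,"jaw": 2}
    - {"x": 0,"y": 0,"z": 4,"rx": 0,"ry": 0,"rz": 0,"jaw": 2}
    - {"x": 0,"y": 0,"z": 4,"rx": 0,"ry": 0,"rz": 0,"jaw": 2}
    - {"x": 0,"y": 0,"z": 4,"rx": 0,"ry": 0,"rz": 0,"jaw": 2}
    - {"x": 0,"y": 0,"z": 4,"rx": 0,"ry": 0,"rz": 0,"jaw": 2}

```text
clock: 10.4
tool_pos: [0.4989, 0.3543, 0.0963]
eef_rot: [0.753, 0.658, 0.0, 0.001]
contact_force: [0.7, 1.0, -2.0]
opening: 0.336
finger_force: 45.0
```

>>> send_rows:
  motion:
    - {"x": 0,"y": 0,"z": 3,"rx": 0,"ry": 0,"rz": 0,"jaw": 2}
    - {"x": 0,"y": 0,"z": 1.5,"rx": 0,"ry": 0,"rz": 0,"jaw": 2}
    - {"x": 0,"y": 0,"z": 0.5,"rx": 0,"ry": 0,"rz": 0,"jaw": 2}
    - {"x": 0,"y": 0,"z": 0,"rx": 0,"ry": 0,"rz": 0,"jaw": 2}
    - {"x": 0,"y": 0,"z": 0,"rx": 0,"ry": 0,"rz": 0,"jaw": 2}

```text
clock: 10.9
tool_pos: [0.4986, 0.3573, 0.0489]
eef_rot: [0.752, 0.659, 0.001, 0.0]
contact_force: [0.2, -0.3, -1.5]
opening: 0.332
finger_force: 45.0
```

```bash
python3 - <<'E'
from h import *
s=get_state();print(s["contact_force"],s["moment"],s["opening"],tool()[0],togo([.4975,.354,.0387],-.129))
E
```

```text
[ 0.23912911 -0.30037121 -1.49789995] [-0.07475401  0.03096854 -0.01224463] 0.3316643853946467 [0.49861958 0.35726116 0.04885579] [array([-0.34, -0.07,  1.01]), ('rz', np.float64(-0.003)), ('tilt fix rxryrz', array([ 0.0023, -0.0019,  0.    ]))]
```

>>> send_rows:
  motion:
    - {"x": 0,"y": 0,"z": 0.4,"rx": 0,"ry": 0,"rz": 0,"jaw": 2}
    - {"x": 0,"y": 0,"z": 0.3,"rx": 0,"ry": 0,"rz": 0,"jaw": 2}
    - {"x": 0,"y": 0,"z": 0.2,"rx": 0,"ry": 0,"rz": 0,"jaw": 2}
    - {"x": 0,"y": 0,"z": 0,"rx": 0,"ry": 0,"rz": 0,"jaw": 2}
    - {"x": 0,"y": 0,"z": 0,"rx": 0,"ry": 0,"rz": 0,"jaw": 2}

```text
clock: 11.4
tool_pos: [0.4973, 0.357, 0.0383]
eef_rot: [0.752, 0.659, 0.0, -0.0]
contact_force: [-0.0, -0.2, -2.4]
opening: 0.339
finger_force: 45.0
```

>>> send_rows:
  motion:
    - {"x": 0,"y": 0,"z": 0.1,"rx": 0,"ry": 0,"rz": 0,"jaw": 2}
    - {"x": 0,"y": 0,"z": 0,"rx": 0,"ry": 0,"rz": 0,"jaw": 2}
    - {"x": 0,"y": 0,"z": 0,"rx": 0,"ry": 0,"rz": 0,"jaw": 2}
    - {"x": 0,"y": 0,"z": 0,"rx": 0,"ry": 0,"rz": 0,"jaw": 2}
    - {"x": 0,"y": 0,"z": 0,"rx": 0,"ry": 0,"rz": 0,"jaw": 2}

```text
clock: 11.9
tool_pos: [0.4973, 0.357, 0.0373]
eef_rot: [0.752, 0.659, 0.0, -0.0]
contact_force: [-0.3, 0.6, -2.1]
opening: 0.338
finger_force: 45.0
```

```bash
python3 - <<'E'
from h import *
s=get_state();print(s["contact_force"],s["moment"],s["opening"],tool()[0],togo([.4975,.354,.0387],-.129))
E
```

```text
[-0.26711922  0.58581012 -2.13085451] [-0.02702913  0.04581129 -0.02817903] 0.33842439390005524 [0.49729465 0.35699211 0.03725072] [array([-0.29,  0.06, -0.14]), ('rz', np.float64(-0.002)), ('tilt fix rxryrz', array([ 0.    , -0.0001, -0.    ]))]
```

Still carrying the weight; I'll feel downward in 1 mm steps.

>>> send_rows:
  motion:
    - {"x": 0,"y": 0,"z": 0.1,"rx": 0,"ry": 0,"rz": 0,"jaw": 2}
    - {"x": 0,"y": 0,"z": 0,"rx": 0,"ry": 0,"rz": 0,"jaw": 2}
    - {"x": 0,"y": 0,"z": 0,"rx": 0,"ry": 0,"rz": 0,"jaw": 2}
    - {"x": 0,"y": 0,"z": 0,"rx": 0,"ry": 0,"rz": 0,"jaw": 2}
    - {"x": 0,"y": 0,"z": 0,"rx": 0,"ry": 0,"rz": 0,"jaw": 2}

```text
clock: 12.4
tool_pos: [0.4974, 0.3571, 0.0367]
eef_rot: [0.752, 0.659, 0.0, -0.0]
contact_force: [-0.3, -0.4, 4.5]
opening: 0.335
finger_force: 45.0
```

>>> send_rows:
  motion:
    - {"x": 0,"y": 0,"z": 0.1,"rx": 0,"ry": 0,"rz": 0,"jaw": 2}
    - {"x": 0,"y": 0,"z": 0,"rx": 0,"ry": 0,"rz": 0,"jaw": 2}
    - {"x": 0,"y": 0,"z": 0,"rx": 0,"ry": 0,"rz": 0,"jaw": 2}
    - {"x": 0,"y": 0,"z": 0,"rx": 0,"ry": 0,"rz": 0,"jaw": 2}
    - {"x": 0,"y": 0,"z": 0,"rx": 0,"ry": 0,"rz": 0,"jaw": 2}

```text
clock: 12.9
tool_pos: [0.4974, 0.3571, 0.0366]
eef_rot: [0.752, 0.659, 0.0, -0.0]
contact_force: [-2.0, -2.6, 12.9]
opening: 0.337
finger_force: 45.0
```

>>> send_rows:
  motion:
    - {"x": 0,"y": 0,"z": -0.1,"rx": 0,"ry": 0,"rz": 0,"jaw": 2}
    - {"x": 0,"y": 0,"z": 0,"rx": 0,"ry": 0,"rz": 0,"jaw": 2}
    - {"x": 0,"y": 0,"z": 0,"rx": 0,"ry": 0,"rz": 0,"jaw": 3.2}
    - {"x": 0,"y": 0,"z": 0,"rx": 0,"ry": 0,"rz": 0,"jaw": 4}
    - {"x": 0,"y": 0,"z": 0,"rx": 0,"ry": 0,"rz": 0,"jaw": 6}
  grip_force: 10

```text
clock: 13.4
tool_pos: [0.4973, 0.357, 0.0359]
eef_rot: [0.752, 0.659, -0.0, -0.0]
contact_force: [0.2, 0.8, 0.1]
opening: 0.517
finger_force: 0.0
```

>>> send_rows:
  motion:
    - {"x": 0,"y": 0,"z": 0,"rx": 0,"ry": 0,"rz": 0,"jaw": 6}
    - {"x": 0,"y": 0,"z": 0,"rx": 0,"ry": 0,"rz": 0,"jaw": 7.5}
    - {"x": 0,"y": 0,"z": -0.5,"rx": 0,"ry": 0,"rz": 0,"jaw": 7.5}
    - {"x": 0,"y": 0,"z": -1,"rx": 0,"ry": 0,"rz": 0,"jaw": 7.5}
    - {"x": 0,"y": 0,"z": -3,"rx": 0,"ry": 0,"rz": 0,"jaw": 7.5}

```text
clock: 13.9
tool_pos: [0.4958, 0.3561, 0.0802]
eef_rot: [0.752, 0.659, -0.002, -0.0]
contact_force: [0.3, -0.5, 0.8]
opening: 0.85
finger_force: 0.0
```

>>> send_rows:
  motion:
    - {"x": 0,"y": 0,"z": -4,"rx": 0,"ry": 0,"rz": 0,"jaw": 7.5}
    - {"x": 0,"y": 0,"z": -4,"rx": 0,"ry": 0,"rz": 0,"jaw": 7.5}
    - {"x": 0,"y": 0,"z": -4,"rx": 0,"ry": 0,"rz": 0,"jaw": 7.5}
    - {"x": 0,"y": 0,"z": -4,"rx": 0,"ry": 0,"rz": 0,"jaw": 7.5}
    - {"x": 0,"y": 0,"z": -1,"rx": 0,"ry": 0,"rz": 0,"jaw": 7.5}

```text
clock: 14.4
tool_pos: [0.4995, 0.3581, 0.257]
eef_rot: [0.752, 0.659, 0.005, 0.0]
contact_force: [0.2, 0.1, -0.3]
opening: 0.849
finger_force: 0.0
```

```bash
python3 - <<'E'
from h import *
print(tool()[0],"over tube view",togo([.635,-.01,.26],-.129))
d=snapshot("top");np.save("t2.npy",d,allow_pickle=True);save("t2",d["img"],(170,100,400,270),3.4)
E
```

```text
[0.49953696 0.35811847 0.25700967] over tube view [array([-34.72,  18.26,  -0.41]), ('rz', np.float64(-0.002)), ('tilt fix rxryrz', array([ 0.0068, -0.0068,  0.    ]))]
```

View pics/t2.png

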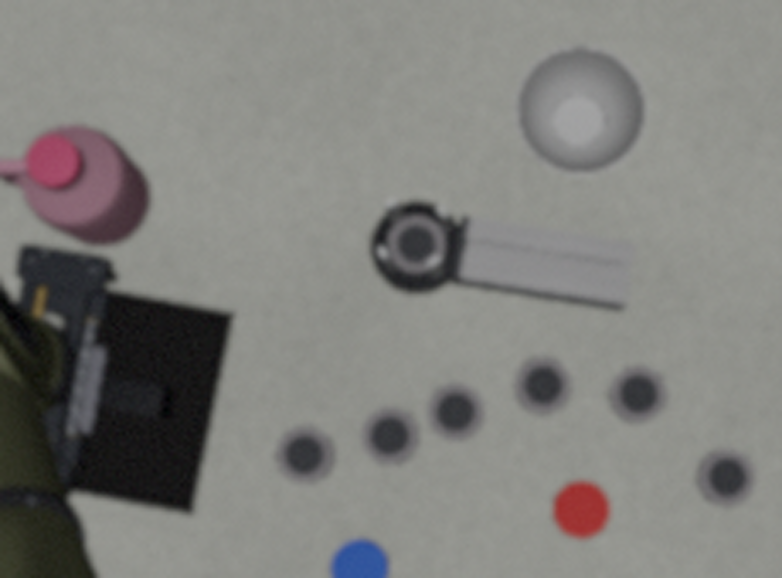

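The guard stands on the mat (block at (135,397)). All six pucks are in place and the tube is open at (415,243). Next is a nadir view of the tube.

>>> send_rows:
  motion:
    - {"x": -3.5,"y": 2.1,"z": 0,"rx": 0,"ry": 0,"rz": 0,"jaw": 7.5}
    - {"x": -4,"y": 2.35,"z": 0,"rx": 0,"ry": 0,"rz": 0,"jaw": 7.5}
    - {"x": -4,"y": 2.35,"z": 0,"rx": 0,"ry": 0,"rz": 0,"jaw": 7.5}
    - {"x": -4,"y": 2.35,"z": 0,"rx": 0,"ry": 0,"rz": 0,"jaw": 7.5}
    - {"x": -4,"y": 2.35,"z": 0,"rx": 0,"ry": 0,"rz": 0,"jaw": 7.5}

```text
clock: 14.95
tool_pos: [0.5854, 0.1467, 0.2499]
eef_rot: [0.752, 0.659, -0.001, -0.001]
contact_force: [0.6, -0.1, 0.1]
opening: 0.849
finger_force: 0.0
```

>>> send_rows:
  motion:
    - {"x": -4,"y": 2.35,"z": 0,"rx": 0,"ry": 0,"rz": 0,"jaw": 7.5}
    - {"x": -4,"y": 2.35,"z": 0,"rx": 0,"ry": 0,"rz": 0,"jaw": 7.5}
    - {"x": -4,"y": 2.35,"z": 0,"rx": 0,"ry": 0,"rz": 0,"jaw": 7.5}
    - {"x": 0,"y": 0,"z": 0,"rx": 0,"ry": 0,"rz": 0,"jaw": 7.5}
    - {"x": 0,"y": 0,"z": 0,"rx": 0,"ry": 0,"rz": 0,"jaw": 7.5}

```text
clock: 15.45
tool_pos: [0.6393, 0.0189, 0.2498]
eef_rot: [0.753, 0.658, -0.001, -0.001]
contact_force: [-0.3, 1.2, 0.3]
opening: 0.847
finger_force: 0.0
```

>>> send_rows:
  motion:
    - {"x": 0,"y": 0,"z": 0,"rx": 0,"ry": 0,"rz": 0,"jaw": 7.5}
    - {"x": 0,"y": 0,"z": 0,"rx": 0,"ry": 0,"rz": 0,"jaw": 7.5}
    - {"x": 0,"y": 0,"z": 0,"rx": 0,"ry": 0,"rz": 0,"jaw": 7.5}
    - {"x": 0,"y": 0,"z": 0,"rx": 0,"ry": 0,"rz": 0,"jaw": 7.5}
    - {"x": 0,"y": 0,"z": 0,"rx": 0,"ry": 0,"rz": 0,"jaw": 7.5}

```text
clock: 15.95
tool_pos: [0.64, 0.021, 0.2513]
eef_rot: [0.752, 0.66, 0.0, -0.0]
contact_force: [1.4, -0.3, -0.7]
opening: 0.85
finger_force: 0.0
```

```bash
python3 - <<'E'
from h import *
print(tool()[0],get_state()["clock"])
a=[snapshot("wrist") for _ in range(3)]
d=a[0];d["img"]=np.mean([x["img"] for x in a],0).astype(np.uint8)
np.save("w4.npy",d,allow_pickle=True)
c=proj(d,[.654,.097,.05])[0];print(c)
x,y=int(c[0]),int(c[1]);y0=max(0,y-60);d["o"]=(x-80,y0);np.save("w4.npy",d,allow_pickle=True)
save("w4",d["img"],(x-80,y0,x+80,y0+120),5);print(d["o"])
E
```

```text
[0.63999073 0.02100364 0.2512988 ] 15.95
[326.86432143  97.24239142]
(246, 37)
```

View pics/w4.png

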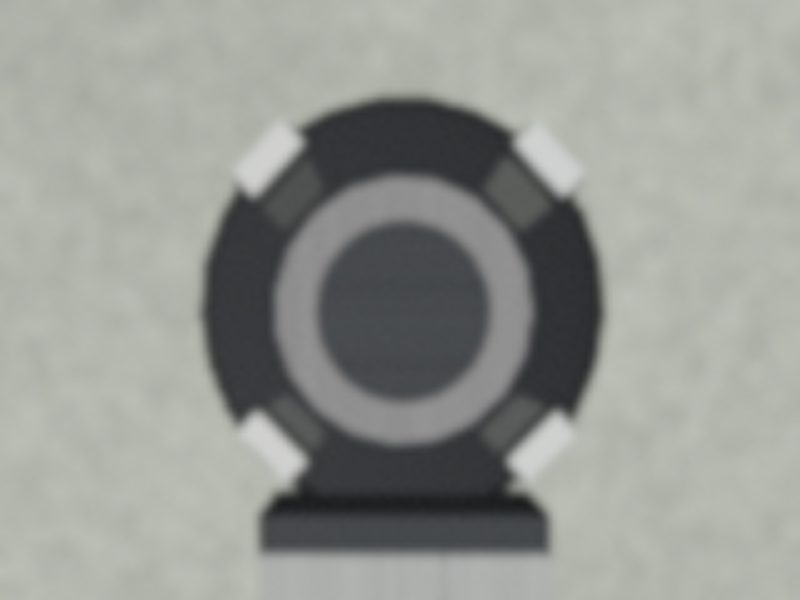

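The tube is seen from above: four white stave ends at crop (269,161), (549,163), (274,446) and (542,446), with the top puck centred at (404,309).

```bash
python3 - <<'E'
from h import *
d=np.load("w4.npy",allow_pickle=True).item();o=np.array(d["o"])
f=lambda c:o+np.array(c)/5-.4
S=unproj(d,[f(c) for c in[(269,161),(549,163),(274,446),(542,446)]],.100);print(S.round(4),"center",S.mean(0).round(4))
print("diag",np.linalg.norm(S[0]-S[3]),np.linalg.norm(S[1]-S[2]))
v=S[0]+S[1]-S[2]-S[3];print("yaw",np.arctan2(v[1],v[0])); v=S[1]+S[3]-S[0]-S[2];print("yawx",np.arctan2(v[1],v[0]))
for z in(.026,.042):
    A=unproj(d,[f((272,309)),f((535,309)),f((404,172)),f((404,446))],z)
    print(z,"diam",np.linalg.norm(A[0]-A[1]),np.linalg.norm(A[2]-A[3]),"c",A.mean(0).round(4))
    C=unproj(d,[f((205,309)),f((600,309))],.01);
print("base center",C.mean(0),np.linalg.norm(C[0]-C[1]),"floor c ~")
# end plate
P=unproj(d,[f((262,550)),f((548,550))],.058);print("plate",P.round(4))
# all wrist pucks? scene-based height of tube puck
t=snapshot("scene");sv=t["img"]
for z in(.026,.042): print("scene px",z,proj(t,[*S.mean(0)[:2],z]).round(1), proj(t,[*S.mean(0)[:2],.1]).round(1))
save("s3",sv,(330,180,430,260),6)
E
```

```text
[[0.6334 0.1216 0.1   ]
 [0.6797 0.1152 0.1   ]
 [0.6272 0.0754 0.1   ]
 [0.6737 0.0692 0.1   ]] center [0.6535 0.0954 0.1   ]
diag 0.0661119391507574 0.06589382599464119
yaw 1.439851229055877
yawx -0.1342497793301337
0.026 diam 0.056639062727390416 0.05657191862059536 c [0.6536 0.096  0.026 ]
0.042 diam 0.054120612296081415 0.0540564537454834 c [0.6534 0.0958 0.042 ]
base center [0.65361095 0.09661928 0.01      ] 0.0888486403632595 floor c ~
plate [[0.6185 0.0529 0.058 ]
 [0.6764 0.0452 0.058 ]]
scene px 0.026 [[374.4 225.9]] [[376.3 206. ]]
scene px 0.042 [[374.8 221.7]] [[376.3 206. ]]
```

View pics/s3.png

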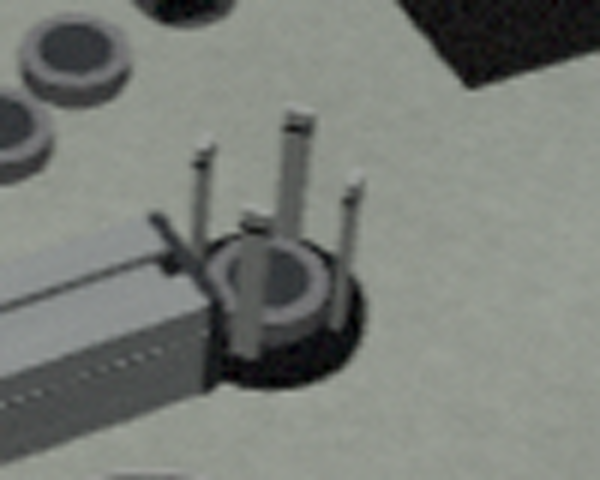

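Scene crop: the tube's puck centre is at about (272,280), which is full-frame (375,226.5). That matches z = 26 mm (row 225.9) rather than 42 mm (221.7), so the tube holds one puck. Four more go in and two go to the tray. I'll pick the tray ones first; they also serve to calibrate the grasp.

```bash
cat >> h.py <<'E'
def pucks(name="wrist",z=.016):
    d=snapshot(name);hsv=cv2.cvtColor(d["img"],cv2.COLOR_RGB2HSV)
    m=((hsv[...,2]<95)&(hsv[...,1]<90)).astype(np.uint8)
    n,l,st,c=cv2.connectedComponentsWithStats(m);f=fpx(d);out=[]
    for i in range(1,n):
        w,h,a=st[i,2:5]
        P=unproj(d,c[i],z)[0];depth=-((P-d["extrinsics"][:3,3])@d["extrinsics"][:3,2])
        dm=2*np.sqrt(a/np.pi)*depth/f
        if .025<dm<.05 and .75<w/h<1.33 and a>.7*np.pi/4*w*h and 3<c[i][1]-h/2:
            out.append((P.round(4).tolist(),c[i].round(1).tolist(),round(dm,4)))
    return out
VIEW=np.array([.0135,.0745,0])
YAW=-.129
E
python3 - <<'E'
from h import *
for z,n in((.016,"wrist"),):
    for p in pucks(n,z):print(p)
print(togo(np.array([.434,-.21,.25])-VIEW,YAW))
E
```

```text
([0.4481, 0.197, 0.016], [118.5, 25.3], np.float64(0.038))
([0.6536, 0.0959, 0.016], [326.1, 98.5], np.float64(0.0377))
([0.4685, 0.1157, 0.016], [158.4, 102.9], np.float64(0.0366))
([0.4929, 0.0533, 0.016], [193.4, 155.5], np.float64(0.0356))
[array([-33.1 , -17.79,   0.12]), ('rz', np.float64(-0.002)), ('tilt fix rxryrz', array([ 0.0001, -0.    ,  0.    ]))]
```

>>> send_rows:
  motion:
    - {"x": -2.2,"y": -1.2,"z": 0,"rx": 0,"ry": 0,"rz": 0,"jaw": 7.5}
    - {"x": -4.2,"y": -2.26,"z": 0,"rx": 0,"ry": 0,"rz": 0,"jaw": 7.5}
    - {"x": -4.2,"y": -2.26,"z": 0,"rx": 0,"ry": 0,"rz": 0,"jaw": 7.5}
    - {"x": -4.2,"y": -2.26,"z": 0,"rx": 0,"ry": 0,"rz": 0,"jaw": 7.5}
    - {"x": -4.2,"y": -2.26,"z": 0,"rx": 0,"ry": 0,"rz": 0,"jaw": 7.5}

```text
clock: 16.7
tool_pos: [0.5126, -0.156, 0.2514]
eef_rot: [0.752, 0.659, 0.0, 0.0]
contact_force: [0.4, -1.6, -0.4]
opening: 0.851
finger_force: 0.0
```

>>> send_rows:
  motion:
    - {"x": -4.2,"y": -2.26,"z": 0,"rx": 0,"ry": 0,"rz": 0,"jaw": 7.5}
    - {"x": -4.2,"y": -2.26,"z": 0,"rx": 0,"ry": 0,"rz": 0,"jaw": 7.5}
    - {"x": -4.2,"y": -2.26,"z": 0,"rx": 0,"ry": 0,"rz": 0,"jaw": 7.5}
    - {"x": -1.5,"y": -0.77,"z": 0,"rx": 0,"ry": 0,"rz": 0,"jaw": 7.5}
    - {"x": 0,"y": 0,"z": 0,"rx": 0,"ry": 0,"rz": 0,"jaw": 7.5}

```text
clock: 17.2
tool_pos: [0.4182, -0.2877, 0.2515]
eef_rot: [0.754, 0.657, -0.001, 0.0]
contact_force: [-0.1, 1.1, -0.1]
opening: 0.852
finger_force: 0.0
```

>>> send_rows:
  motion:
    - {"x": 0,"y": 0,"z": 0,"rx": 0,"ry": 0,"rz": 0,"jaw": 7.5}
    - {"x": 0,"y": 0,"z": 0,"rx": 0,"ry": 0,"rz": 0,"jaw": 7.5}
    - {"x": 0,"y": 0,"z": 0,"rx": 0,"ry": 0,"rz": 0,"jaw": 7.5}
    - {"x": 0,"y": 0,"z": 0,"rx": 0,"ry": 0,"rz": 0,"jaw": 7.5}
    - {"x": 0,"y": 0,"z": 0,"rx": 0,"ry": 0,"rz": 0,"jaw": 7.5}

```text
clock: 17.7
tool_pos: [0.4209, -0.2839, 0.2511]
eef_rot: [0.751, 0.66, 0.0, -0.0]
contact_force: [0.1, 0.2, 0.2]
opening: 0.85
finger_force: 0.0
```

```bash
python3 - <<'E'
from h import *
P=pucks()
for p in P:print(p)
g=min(P,key=lambda p:np.hypot(p[0][0]-.434,p[0][1]+.21))[0]
print(tool()[0],togo([g[0],g[1],.017],YAW))
E
```

```text
([0.4367, -0.2109, 0.016], [328.4, 100.5], np.float64(0.0369))
[ 0.42078305 -0.28403772  0.2511497 ] [array([ 7.45,  0.63, 23.42]), ('rz', np.float64(-0.001)), ('tilt fix rxryrz', array([-0.    , -0.0002, -0.    ]))]
```

>>> send_rows:
  motion:
    - {"x": 2.5,"y": 0.2,"z": 3,"rx": 0,"ry": 0,"rz": 0,"jaw": 8}
    - {"x": 2.5,"y": 0.2,"z": 4,"rx": 0,"ry": 0,"rz": 0,"jaw": 8}
    - {"x": 2.45,"y": 0.23,"z": 4,"rx": 0,"ry": 0,"rz": 0,"jaw": 8}
    - {"x": 0,"y": 0,"z": 4,"rx": 0,"ry": 0,"rz": 0,"jaw": 8}
    - {"x": 0,"y": 0,"z": 3,"rx": 0,"ry": 0,"rz": 0,"jaw": 8}

```text
clock: 18.25
tool_pos: [0.4366, -0.21, 0.0692]
eef_rot: [0.751, 0.66, 0.0, -0.001]
contact_force: [0.4, 0.4, 0.6]
opening: 0.91
finger_force: 0.0
```

>>> send_rows:
  motion:
    - {"x": 0,"y": 0,"z": 2.5,"rx": 0,"ry": 0,"rz": 0,"jaw": 8}
    - {"x": 0,"y": 0,"z": 1.5,"rx": 0,"ry": 0,"rz": 0,"jaw": 8}
    - {"x": 0,"y": 0,"z": 1,"rx": 0,"ry": 0,"rz": 0,"jaw": 8}
    - {"x": 0,"y": 0,"z": 0,"rx": 0,"ry": 0,"rz": 0,"jaw": 8}
    - {"x": 0,"y": 0,"z": 0,"rx": 0,"ry": 0,"rz": 0,"jaw": 8}

```text
clock: 18.75
tool_pos: [0.4367, -0.2116, 0.0216]
eef_rot: [0.752, 0.659, 0.0, 0.0]
contact_force: [-0.1, 1.3, 0.6]
opening: 0.908
finger_force: 0.0
```

```bash
python3 - <<'E'
from h import *
print(tool()[0],togo([.4367,-.2109,.017],YAW))
E
```

```text
[ 0.43674282 -0.21157142  0.02160009] [array([ 0.07, -0.01,  0.46]), ('rz', np.float64(-0.002)), ('tilt fix rxryrz', array([ 0.0006,  0.0001, -0.    ]))]
```

>>> send_rows:
  motion:
    - {"x": 0.05,"y": 0,"z": 0.45,"rx": 0,"ry": 0,"rz": 0,"jaw": 8}
    - {"x": 0,"y": 0,"z": 0,"rx": 0,"ry": 0,"rz": 0,"jaw": 8}
    - {"x": 0,"y": 0,"z": 0,"rx": 0,"ry": 0,"rz": 0,"jaw": 6}
    - {"x": 0,"y": 0,"z": 0,"rx": 0,"ry": 0,"rz": 0,"jaw": 5}
    - {"x": 0,"y": 0,"z": 0,"rx": 0,"ry": 0,"rz": 0,"jaw": 5}
  grip_force: 25

```text
clock: 19.25
tool_pos: [0.4366, -0.211, 0.0169]
eef_rot: [0.752, 0.659, 0.0, 0.0]
contact_force: [0.0, 0.1, -0.2]
opening: 0.656
finger_force: 0.0
```

>>> send_rows:
  motion:
    - {"x": 0,"y": 0,"z": 0,"rx": 0,"ry": 0,"rz": 0,"jaw": 5}
    - {"x": 0,"y": 0,"z": 0,"rx": 0,"ry": 0,"rz": 0,"jaw": 5}
    - {"x": 0,"y": 0,"z": 0,"rx": 0,"ry": 0,"rz": 0,"jaw": 5}
    - {"x": 0,"y": 0,"z": 0,"rx": 0,"ry": 0,"rz": 0,"jaw": 5}
    - {"x": 0,"y": 0,"z": 0,"rx": 0,"ry": 0,"rz": 0,"jaw": 5}

```text
clock: 19.75
tool_pos: [0.4366, -0.211, 0.0168]
eef_rot: [0.752, 0.659, 0.0, 0.0]
contact_force: [-0.4, -0.8, 4.3]
opening: 0.627
finger_force: 25.0
```

>>> send_rows:
  motion:
    - {"x": 0,"y": 0,"z": -1,"rx": 0,"ry": 0,"rz": 0,"jaw": 5}
    - {"x": 0,"y": 0,"z": -3,"rx": 0,"ry": 0,"rz": 0,"jaw": 5}
    - {"x": 0,"y": 0,"z": -3,"rx": 0,"ry": 0,"rz": 0,"jaw": 5}
    - {"x": 0,"y": 0,"z": -1,"rx": 0,"ry": 0,"rz": 0,"jaw": 5}
    - {"x": 0,"y": 0,"z": 0,"rx": 0,"ry": 0,"rz": 0,"jaw": 5}

```text
clock: 20.25
tool_pos: [0.4372, -0.2112, 0.0979]
eef_rot: [0.752, 0.659, 0.001, 0.001]
contact_force: [-0.2, -0.3, -1.0]
opening: 0.626
finger_force: 25.0
```

```bash
python3 - <<'E'
from h import *
s=get_state();print(s["opening"]*88.1,s["contact_force"],tool()[0],togo([.432,-.390,.024],YAW))
E
```

```text
55.17885160573525 [-0.18130551 -0.29703719 -1.02922909] [ 0.43717797 -0.21122544  0.09786858] [array([-17.79,   1.8 ,   7.4 ]), ('rz', np.float64(-0.002)), ('tilt fix rxryrz', array([ 0.0026,  0.0006, -0.    ]))]
```

Puck held. Carrying it to the tray and lowering.

>>> send_rows:
  motion:
    - {"x": -2.8,"y": 0.3,"z": 0,"rx": 0,"ry": 0,"rz": 0,"jaw": 5}
    - {"x": -4,"y": 0.4,"z": 0,"rx": 0,"ry": 0,"rz": 0,"jaw": 5}
    - {"x": -4,"y": 0.4,"z": 0,"rx": 0,"ry": 0,"rz": 0,"jaw": 5}
    - {"x": -4,"y": 0.4,"z": 0,"rx": 0,"ry": 0,"rz": 0,"jaw": 5}
    - {"x": -3,"y": 0.3,"z": 0,"rx": 0,"ry": 0,"rz": 0,"jaw": 5}

```text
clock: 20.75
tool_pos: [0.4297, -0.3924, 0.095]
eef_rot: [0.753, 0.658, -0.001, -0.001]
contact_force: [0.5, -0.6, -1.5]
opening: 0.629
finger_force: 25.0
```

>>> send_rows:
  motion:
    - {"x": 0,"y": 0,"z": 0,"rx": 0,"ry": 0,"rz": 0,"jaw": 5}
    - {"x": 0,"y": 0,"z": 3,"rx": 0,"ry": 0,"rz": 0,"jaw": 5}
    - {"x": 0,"y": 0,"z": 2.4,"rx": 0,"ry": 0,"rz": 0,"jaw": 5}
    - {"x": 0,"y": 0,"z": 1.4,"rx": 0,"ry": 0,"rz": 0,"jaw": 5}
    - {"x": 0,"y": 0,"z": 0.5,"rx": 0,"ry": 0,"rz": 0,"jaw": 5}

```text
clock: 21.25
tool_pos: [0.4301, -0.388, 0.0213]
eef_rot: [0.752, 0.66, -0.0, -0.002]
contact_force: [-0.8, 0.4, -1.1]
opening: 0.627
finger_force: 25.0
```

>>> send_rows:
  motion:
    - {"x": 0,"y": 0,"z": 0,"rx": 0,"ry": 0,"rz": 0,"jaw": 5}
    - {"x": 0,"y": 0,"z": 0,"rx": 0,"ry": 0,"rz": 0,"jaw": 5}
    - {"x": 0,"y": 0,"z": 0.2,"rx": 0,"ry": 0,"rz": 0,"jaw": 5}
    - {"x": 0,"y": 0,"z": 0,"rx": 0,"ry": 0,"rz": 0,"jaw": 5}
    - {"x": 0,"y": 0,"z": 0,"rx": 0,"ry": 0,"rz": 0,"jaw": 5}

```text
clock: 21.75
tool_pos: [0.4313, -0.39, 0.0221]
eef_rot: [0.752, 0.659, 0.0, 0.0]
contact_force: [-0.3, 1.1, -2.9]
opening: 0.627
finger_force: 25.0
```

```bash
python3 - <<'E'
from h import *
s=get_state();print(s["opening"]*88.1,s["contact_force"],tool()[0])
E
```

```text
55.260788180936636 [-0.32525874  1.07204788 -2.9189896 ] [ 0.43132217 -0.3899516   0.02214364]
```

>>> send_rows:
  motion:
    - {"x": 0,"y": 0,"z": 0.2,"rx": 0,"ry": 0,"rz": 0,"jaw": 5}
    - {"x": 0,"y": 0,"z": 0,"rx": 0,"ry": 0,"rz": 0,"jaw": 5}
    - {"x": 0,"y": 0,"z": 0,"rx": 0,"ry": 0,"rz": 0,"jaw": 5.7}
    - {"x": 0,"y": 0,"z": 0,"rx": 0,"ry": 0,"rz": 0,"jaw": 6.4}
    - {"x": 0,"y": 0,"z": 0,"rx": 0,"ry": 0,"rz": 0,"jaw": 6.6}

```text
clock: 22.25
tool_pos: [0.4312, -0.3898, 0.0197]
eef_rot: [0.752, 0.659, 0.0, 0.0]
contact_force: [0.5, -0.7, 0.0]
opening: 0.746
finger_force: 0.0
```

```bash
python3 - <<'E'
from h import *
s=get_state();print(s["opening"]*88.1,s["contact_force"],tool()[0])
E
```

```text
65.76066710210812 [ 0.52556952 -0.70841839  0.01675994] [ 0.43117544 -0.38984489  0.01967267]
```

>>> send_rows:
  motion:
    - {"x": 0,"y": 0,"z": 0,"rx": 0,"ry": 0,"rz": 0,"jaw": 6.6}
    - {"x": 0,"y": 0,"z": -1,"rx": 0,"ry": 0,"rz": 0,"jaw": 6.6}
    - {"x": 0,"y": 0,"z": -3,"rx": 0,"ry": 0,"rz": 0,"jaw": 6.6}
    - {"x": 0,"y": 0,"z": -4,"rx": 0,"ry": 0,"rz": 0,"jaw": 7}
    - {"x": 0,"y": 0,"z": -4,"rx": 0,"ry": 0,"rz": 0,"jaw": 8}

```text
clock: 22.75
tool_pos: [0.4307, -0.3895, 0.1412]
eef_rot: [0.752, 0.659, -0.0, -0.0]
contact_force: [0.6, -0.2, -0.1]
opening: 0.86
finger_force: 0.0
```

>>> send_rows:
  motion:
    - {"x": -2.5,"y": 0,"z": -4,"rx": 0,"ry": 0,"rz": 0,"jaw": 8}
    - {"x": -2.5,"y": 0,"z": -4,"rx": 0,"ry": 0,"rz": 0,"jaw": 8}
    - {"x": -2.5,"y": -0.4,"z": -3,"rx": 0,"ry": 0,"rz": 0,"jaw": 8}
    - {"x": 0,"y": 0,"z": 0,"rx": 0,"ry": 0,"rz": 0,"jaw": 8}
    - {"x": 0,"y": 0,"z": 0,"rx": 0,"ry": 0,"rz": 0,"jaw": 8}

```text
clock: 23.25
tool_pos: [0.417, -0.4638, 0.2504]
eef_rot: [0.752, 0.659, 0.0, 0.0]
contact_force: [-0.2, -0.7, -0.2]
opening: 0.907
finger_force: 0.0
```

>>> send_rows:
  motion:
    - {"x": 0,"y": 0,"z": 0,"rx": 0,"ry": 0,"rz": 0,"jaw": 8}
    - {"x": 0,"y": 0,"z": 0,"rx": 0,"ry": 0,"rz": 0,"jaw": 8}
    - {"x": 0,"y": 0,"z": 0,"rx": 0,"ry": 0,"rz": 0,"jaw": 8}
    - {"x": 0,"y": 0,"z": 0,"rx": 0,"ry": 0,"rz": 0,"jaw": 8}
    - {"x": 0,"y": 0,"z": 0,"rx": 0,"ry": 0,"rz": 0,"jaw": 8}

```text
clock: 23.75
tool_pos: [0.4174, -0.4633, 0.2493]
eef_rot: [0.752, 0.659, 0.0, -0.0]
contact_force: [0.5, -0.4, -0.7]
opening: 0.904
finger_force: 0.0
```

```bash
python3 - <<'E'
from h import *
for p in pucks(z=.02):print(p)
print(tool()[0],togo(np.array([.514,-.124,.25])-VIEW,YAW))
E
```

```text
([0.4314, -0.3899, 0.02], [326.9, 100.4], np.float64(0.0371))
[ 0.41741581 -0.46341358  0.24943977] [array([27.35,  4.78, -0.05]), ('rz', np.float64(-0.002)), ('tilt fix rxryrz', array([-0.0003, -0.0003, -0.    ]))]
```

The camera measurement agrees with where the puck was released to 0.3 mm. Next puck.

>>> send_rows:
  motion:
    - {"x": 2.5,"y": 0.45,"z": 0,"rx": 0,"ry": 0,"rz": 0,"jaw": 8}
    - {"x": 4.5,"y": 0.8,"z": 0,"rx": 0,"ry": 0,"rz": 0,"jaw": 8}
    - {"x": 4.5,"y": 0.8,"z": 0,"rx": 0,"ry": 0,"rz": 0,"jaw": 8}
    - {"x": 4.5,"y": 0.8,"z": 0,"rx": 0,"ry": 0,"rz": 0,"jaw": 8}
    - {"x": 4.5,"y": 0.8,"z": 0,"rx": 0,"ry": 0,"rz": 0,"jaw": 8}

```text
clock: 24.3
tool_pos: [0.4807, -0.2635, 0.2498]
eef_rot: [0.752, 0.659, 0.0, 0.0]
contact_force: [0.6, -1.1, 0.9]
opening: 0.907
finger_force: 0.0
```

>>> send_rows:
  motion:
    - {"x": 4.5,"y": 0.8,"z": 0,"rx": 0,"ry": 0,"rz": 0,"jaw": 8}
    - {"x": 2.5,"y": 0.45,"z": 0,"rx": 0,"ry": 0,"rz": 0,"jaw": 8}
    - {"x": 0,"y": 0,"z": 0,"rx": 0,"ry": 0,"rz": 0,"jaw": 8}
    - {"x": 0,"y": 0,"z": 0,"rx": 0,"ry": 0,"rz": 0,"jaw": 8}
    - {"x": 0,"y": 0,"z": 0,"rx": 0,"ry": 0,"rz": 0,"jaw": 8}

```text
clock: 24.8
tool_pos: [0.5012, -0.1992, 0.2497]
eef_rot: [0.753, 0.658, -0.001, 0.0]
contact_force: [-0.2, 0.5, 0.4]
opening: 0.909
finger_force: 0.0
```

>>> send_rows:
  motion:
    - {"x": 0,"y": 0,"z": 0,"rx": 0,"ry": 0,"rz": 0,"jaw": 8}
    - {"x": 0,"y": 0,"z": 0,"rx": 0,"ry": 0,"rz": 0,"jaw": 8}
    - {"x": 0,"y": 0,"z": 0,"rx": 0,"ry": 0,"rz": 0,"jaw": 8}
    - {"x": 0,"y": 0,"z": 0,"rx": 0,"ry": 0,"rz": 0,"jaw": 8}
    - {"x": 0,"y": 0,"z": 0,"rx": 0,"ry": 0,"rz": 0,"jaw": 8}

```text
clock: 25.3
tool_pos: [0.5018, -0.1975, 0.2497]
eef_rot: [0.752, 0.659, 0.0, -0.0]
contact_force: [0.6, 0.1, 0.2]
opening: 0.905
finger_force: 0.0
```

```bash
python3 - <<'E'
from h import *
P=pucks()
for p in P:print(p)
g=min(P,key=lambda p:np.hypot(p[0][0]-.516,p[0][1]+.122))[0]
print(tool()[0],togo([g[0],g[1],.017],YAW))
E
```

```text
([0.515, -0.1232, 0.016], [325.9, 99.6], np.float64(0.0371))
[ 0.5018185  -0.19743451  0.24966264] [array([ 7.53,  0.34, 23.27]), ('rz', np.float64(-0.002)), ('tilt fix rxryrz', array([-0.    , -0.0001,  0.    ]))]
```

>>> send_rows:
  motion:
    - {"x": 2.5,"y": 0.15,"z": 3,"rx": 0,"ry": 0,"rz": 0,"jaw": 8}
    - {"x": 2.5,"y": 0.1,"z": 4,"rx": 0,"ry": 0,"rz": 0,"jaw": 8}
    - {"x": 2.5,"y": 0.1,"z": 4,"rx": 0,"ry": 0,"rz": 0,"jaw": 8}
    - {"x": 0,"y": 0,"z": 4,"rx": 0,"ry": 0,"rz": 0,"jaw": 8}
    - {"x": 0,"y": 0,"z": 3,"rx": 0,"ry": 0,"rz": 0,"jaw": 8}

```text
clock: 25.85
tool_pos: [0.5149, -0.1219, 0.0676]
eef_rot: [0.751, 0.66, -0.0, -0.001]
contact_force: [0.2, -0.4, 0.2]
opening: 0.907
finger_force: 0.0
```

>>> send_rows:
  motion:
    - {"x": 0,"y": 0,"z": 2.5,"rx": 0,"ry": 0,"rz": 0,"jaw": 8}
    - {"x": 0,"y": 0,"z": 1.5,"rx": 0,"ry": 0,"rz": 0,"jaw": 8}
    - {"x": 0,"y": 0,"z": 0.8,"rx": 0,"ry": 0,"rz": 0,"jaw": 8}
    - {"x": 0,"y": 0,"z": 0.4,"rx": 0,"ry": 0,"rz": 0,"jaw": 8}
    - {"x": 0,"y": 0,"z": 0,"rx": 0,"ry": 0,"rz": 0,"jaw": 8}

```text
clock: 26.35
tool_pos: [0.5155, -0.1236, 0.0181]
eef_rot: [0.752, 0.659, 0.0, 0.0]
contact_force: [-0.8, 0.7, -0.4]
opening: 0.903
finger_force: 0.0
```

>>> send_rows:
  motion:
    - {"x": 0,"y": 0,"z": 0,"rx": 0,"ry": 0,"rz": 0,"jaw": 7}
    - {"x": 0,"y": 0,"z": 0,"rx": 0,"ry": 0,"rz": 0,"jaw": 6}
    - {"x": 0,"y": 0,"z": 0,"rx": 0,"ry": 0,"rz": 0,"jaw": 5}
    - {"x": 0,"y": 0,"z": 0,"rx": 0,"ry": 0,"rz": 0,"jaw": 5}
    - {"x": 0,"y": 0,"z": 0,"rx": 0,"ry": 0,"rz": 0,"jaw": 5}

```text
clock: 26.85
tool_pos: [0.5154, -0.1235, 0.0182]
eef_rot: [0.752, 0.659, 0.0, 0.0]
contact_force: [0.4, 0.4, 5.3]
opening: 0.628
finger_force: 25.0
```

>>> send_rows:
  motion:
    - {"x": 0,"y": 0,"z": 0,"rx": 0,"ry": 0,"rz": 0,"jaw": 5}
    - {"x": 0,"y": 0,"z": 0,"rx": 0,"ry": 0,"rz": 0,"jaw": 5}
    - {"x": 0,"y": 0,"z": -1,"rx": 0,"ry": 0,"rz": 0,"jaw": 5}
    - {"x": 0,"y": 0,"z": -3,"rx": 0,"ry": 0,"rz": 0,"jaw": 5}
    - {"x": 0,"y": 0,"z": -4,"rx": 0,"ry": 0,"rz": 0,"jaw": 5}

```text
clock: 27.35
tool_pos: [0.5137, -0.1231, 0.0975]
eef_rot: [0.752, 0.659, -0.001, -0.002]
contact_force: [0.6, 0.1, -1.1]
opening: 0.627
finger_force: 25.0
```

```bash
python3 - <<'E'
from h import *
s=get_state();print(s["opening"]*88.1,s["contact_force"],tool()[0],togo([.519,-.377,.021],YAW))
E
```

```text
55.2026689508099 [ 0.61251577  0.09918512 -1.14289946] [ 0.51365771 -0.1231024   0.09750137] [array([-25.11,   3.87,   7.62]), ('rz', np.float64(-0.002)), ('tilt fix rxryrz', array([-0.0042, -0.0004,  0.    ]))]
```

>>> send_rows:
  motion:
    - {"x": -2.6,"y": 0.4,"z": 0,"rx": 0,"ry": 0,"rz": 0,"jaw": 5}
    - {"x": -4.5,"y": 0.7,"z": 0,"rx": 0,"ry": 0,"rz": 0,"jaw": 5}
    - {"x": -4.5,"y": 0.7,"z": 0,"rx": 0,"ry": 0,"rz": 0,"jaw": 5}
    - {"x": -4.5,"y": 0.7,"z": 0,"rx": 0,"ry": 0,"rz": 0,"jaw": 5}
    - {"x": -4.5,"y": 0.7,"z": 0,"rx": 0,"ry": 0,"rz": 0,"jaw": 5}

```text
clock: 27.85
tool_pos: [0.5193, -0.3335, 0.098]
eef_rot: [0.752, 0.659, -0.0, -0.0]
contact_force: [1.0, 0.2, -1.5]
opening: 0.628
finger_force: 25.0
```

>>> send_rows:
  motion:
    - {"x": -3,"y": 0.5,"z": 0,"rx": 0,"ry": 0,"rz": 0,"jaw": 5}
    - {"x": -1.5,"y": 0.2,"z": 0,"rx": 0,"ry": 0,"rz": 0,"jaw": 5}
    - {"x": 0,"y": 0,"z": 1,"rx": 0,"ry": 0,"rz": 0,"jaw": 5}
    - {"x": 0,"y": 0,"z": 3,"rx": 0,"ry": 0,"rz": 0,"jaw": 5}
    - {"x": 0,"y": 0,"z": 2,"rx": 0,"ry": 0,"rz": 0,"jaw": 5}

```text
clock: 28.35
tool_pos: [0.521, -0.373, 0.0357]
eef_rot: [0.751, 0.661, 0.001, -0.002]
contact_force: [-0.3, 0.8, -2.1]
opening: 0.63
finger_force: 25.0
```

>>> send_rows:
  motion:
    - {"x": 0,"y": 0,"z": 1,"rx": 0,"ry": 0,"rz": 0,"jaw": 5}
    - {"x": 0,"y": 0,"z": 0.4,"rx": 0,"ry": 0,"rz": 0,"jaw": 5}
    - {"x": 0,"y": 0,"z": 0.2,"rx": 0,"ry": 0,"rz": 0,"jaw": 5}
    - {"x": 0,"y": 0,"z": 0,"rx": 0,"ry": 0,"rz": 0,"jaw": 5}
    - {"x": 0,"y": 0,"z": 0,"rx": 0,"ry": 0,"rz": 0,"jaw": 5}

```text
clock: 28.85
tool_pos: [0.5219, -0.377, 0.0225]
eef_rot: [0.752, 0.66, 0.0, 0.001]
contact_force: [-0.4, 0.6, -2.0]
opening: 0.622
finger_force: 25.0
```

>>> send_rows:
  motion:
    - {"x": 0,"y": 0,"z": 0,"rx": 0,"ry": 0,"rz": 0,"jaw": 5.7}
    - {"x": 0,"y": 0,"z": 0,"rx": 0,"ry": 0,"rz": 0,"jaw": 6.4}
    - {"x": 0,"y": 0,"z": 0,"rx": 0,"ry": 0,"rz": 0,"jaw": 6.6}
    - {"x": 0,"y": 0,"z": 0,"rx": 0,"ry": 0,"rz": 0,"jaw": 6.6}
    - {"x": 0,"y": 0,"z": -1,"rx": 0,"ry": 0,"rz": 0,"jaw": 6.6}

```text
clock: 29.35
tool_pos: [0.5201, -0.3768, 0.0309]
eef_rot: [0.752, 0.659, -0.0, -0.001]
contact_force: [-0.3, 0.1, 0.0]
opening: 0.748
finger_force: 0.0
```

>>> send_rows:
  motion:
    - {"x": 0,"y": 0,"z": -4,"rx": 0,"ry": 0,"rz": 0,"jaw": 6.6}
    - {"x": 0,"y": 0,"z": -4,"rx": 0,"ry": 0,"rz": 0,"jaw": 8}
    - {"x": 0,"y": 0,"z": -4,"rx": 0,"ry": 0,"rz": 0,"jaw": 8}
    - {"x": 0,"y": 0,"z": -4,"rx": 0,"ry": 0,"rz": 0,"jaw": 8}
    - {"x": 0,"y": 0,"z": -4,"rx": 0,"ry": 0,"rz": 0,"jaw": 8}

```text
clock: 29.85
tool_pos: [0.5207, -0.3773, 0.2342]
eef_rot: [0.752, 0.659, 0.0, 0.0]
contact_force: [1.6, -0.2, 0.4]
opening: 0.913
finger_force: 0.0
```

```bash
python3 - <<'E'
from h import *
s=get_state();print(s["opening"]*88.1,s["contact_force"],tool()[0],s["clock"])
print(togo(np.array([.520,-.031,.25])-VIEW,YAW))
d=snapshot("top");np.save("t3.npy",d,allow_pickle=True)
E
```

```text
80.40814179465262 [ 1.59557342 -0.17327216  0.43022382] [ 0.52072959 -0.37732247  0.23421582] 29.85
[array([26.76, -4.96, -1.59]), ('rz', np.float64(-0.002)), ('tilt fix rxryrz', array([0.0006, 0.0002, 0.    ]))]
```

>>> send_rows:
  motion:
    - {"x": 2.5,"y": -0.45,"z": -0.6,"rx": 0,"ry": 0,"rz": 0,"jaw": 8}
    - {"x": 4.5,"y": -0.85,"z": -0.5,"rx": 0,"ry": 0,"rz": 0,"jaw": 8}
    - {"x": 4.5,"y": -0.85,"z": -0.5,"rx": 0,"ry": 0,"rz": 0,"jaw": 8}
    - {"x": 4.5,"y": -0.85,"z": 0,"rx": 0,"ry": 0,"rz": 0,"jaw": 8}
    - {"x": 4.5,"y": -0.85,"z": 0,"rx": 0,"ry": 0,"rz": 0,"jaw": 8}

```text
clock: 30.4
tool_pos: [0.5094, -0.1675, 0.2485]
eef_rot: [0.752, 0.659, 0.001, 0.001]
contact_force: [1.1, 0.7, -0.6]
opening: 0.906
finger_force: 0.0
```

>>> send_rows:
  motion:
    - {"x": 4.3,"y": -0.8,"z": 0,"rx": 0,"ry": 0,"rz": 0,"jaw": 8}
    - {"x": 2,"y": -0.35,"z": 0,"rx": 0,"ry": 0,"rz": 0,"jaw": 8}
    - {"x": 0,"y": 0,"z": 0,"rx": 0,"ry": 0,"rz": 0,"jaw": 8}
    - {"x": 0,"y": 0,"z": 0,"rx": 0,"ry": 0,"rz": 0,"jaw": 8}
    - {"x": 0,"y": 0,"z": 0,"rx": 0,"ry": 0,"rz": 0,"jaw": 8}

```text
clock: 30.9
tool_pos: [0.5064, -0.1072, 0.2479]
eef_rot: [0.753, 0.658, -0.0, 0.001]
contact_force: [0.6, -0.2, -0.2]
opening: 0.907
finger_force: 0.0
```

>>> send_rows:
  motion:
    - {"x": 0,"y": 0,"z": 0,"rx": 0,"ry": 0,"rz": 0,"jaw": 8}
    - {"x": 0,"y": 0,"z": 0,"rx": 0,"ry": 0,"rz": 0,"jaw": 8}
    - {"x": 0,"y": 0,"z": 0,"rx": 0,"ry": 0,"rz": 0,"jaw": 8}
    - {"x": 0,"y": 0,"z": 0,"rx": 0,"ry": 0,"rz": 0,"jaw": 8}
    - {"x": 0,"y": 0,"z": 0,"rx": 0,"ry": 0,"rz": 0,"jaw": 8}

```text
clock: 31.4
tool_pos: [0.5064, -0.1053, 0.2476]
eef_rot: [0.752, 0.659, 0.0, -0.0]
contact_force: [-0.2, 0.1, 0.8]
opening: 0.909
finger_force: 0.0
```

```bash
python3 - <<'E'
from h import *
P=pucks()
for p in P:print(p)
g=min(P,key=lambda p:np.hypot(p[0][0]-.521,p[0][1]+.03))[0]
print(tool()[0],togo([g[0],g[1],.017],YAW))
E
```

```text
([0.5208, -0.0308, 0.016], [327.0, 99.2], np.float64(0.0372))
[ 0.50643739 -0.10522178  0.24768008] [array([ 7.56,  0.45, 23.07]), ('rz', np.float64(-0.002)), ('tilt fix rxryrz', array([-0.    , -0.0001, -0.    ]))]
```

>>> send_rows:
  motion:
    - {"x": 2.5,"y": 0.15,"z": 3,"rx": 0,"ry": 0,"rz": 0,"jaw": 8}
    - {"x": 2.5,"y": 0.15,"z": 4,"rx": 0,"ry": 0,"rz": 0,"jaw": 8}
    - {"x": 2.55,"y": 0.15,"z": 4,"rx": 0,"ry": 0,"rz": 0,"jaw": 8}
    - {"x": 0,"y": 0,"z": 4,"rx": 0,"ry": 0,"rz": 0,"jaw": 8}
    - {"x": 0,"y": 0,"z": 3,"rx": 0,"ry": 0,"rz": 0,"jaw": 8}

```text
clock: 31.95
tool_pos: [0.5204, -0.0294, 0.0655]
eef_rot: [0.751, 0.66, -0.0, -0.001]
contact_force: [-0.1, -0.6, -0.4]
opening: 0.906
finger_force: 0.0
```

>>> send_rows:
  motion:
    - {"x": 0,"y": 0,"z": 2.5,"rx": 0,"ry": 0,"rz": 0,"jaw": 8}
    - {"x": 0,"y": 0,"z": 1.5,"rx": 0,"ry": 0,"rz": 0,"jaw": 8}
    - {"x": 0,"y": 0,"z": 0.7,"rx": 0,"ry": 0,"rz": 0,"jaw": 8}
    - {"x": 0,"y": 0,"z": 0.4,"rx": 0,"ry": 0,"rz": 0,"jaw": 8}
    - {"x": 0,"y": 0,"z": 0,"rx": 0,"ry": 0,"rz": 0,"jaw": 8}

```text
clock: 32.45
tool_pos: [0.5212, -0.031, 0.0171]
eef_rot: [0.752, 0.659, 0.0, 0.0]
contact_force: [0.8, -0.4, 0.1]
opening: 0.904
finger_force: 0.0
```

>>> send_rows:
  motion:
    - {"x": 0,"y": 0,"z": 0,"rx": 0,"ry": 0,"rz": 0,"jaw": 7}
    - {"x": 0,"y": 0,"z": 0,"rx": 0,"ry": 0,"rz": 0,"jaw": 6}
    - {"x": 0,"y": 0,"z": 0,"rx": 0,"ry": 0,"rz": 0,"jaw": 5}
    - {"x": 0,"y": 0,"z": 0,"rx": 0,"ry": 0,"rz": 0,"jaw": 5}
    - {"x": 0,"y": 0,"z": 0,"rx": 0,"ry": 0,"rz": 0,"jaw": 5}

```text
clock: 32.95
tool_pos: [0.5211, -0.0309, 0.0172]
eef_rot: [0.752, 0.659, 0.0, 0.0]
contact_force: [-0.6, -0.5, 5.9]
opening: 0.626
finger_force: 25.0
```

>>> send_rows:
  motion:
    - {"x": 0,"y": 0,"z": 0,"rx": 0,"ry": 0,"rz": 0,"jaw": 5}
    - {"x": 0,"y": 0,"z": -1,"rx": 0,"ry": 0,"rz": 0,"jaw": 5}
    - {"x": 0,"y": 0,"z": -4,"rx": 0,"ry": 0,"rz": 0,"jaw": 5}
    - {"x": 0,"y": 0,"z": -4,"rx": 0,"ry": 0,"rz": 0,"jaw": 5}
    - {"x": 0,"y": 0,"z": -4,"rx": 0,"ry": 0,"rz": 0,"jaw": 5}

```text
clock: 33.45
tool_pos: [0.52, -0.0309, 0.1482]
eef_rot: [0.752, 0.659, -0.0, -0.0]
contact_force: [0.2, 0.1, -2.2]
opening: 0.628
finger_force: 25.0
```

>>> send_rows:
  motion:
    - {"x": 0,"y": 0,"z": -1.5,"rx": 0,"ry": 0,"rz": 0,"jaw": 5}
    - {"x": 0,"y": 0,"z": 0,"rx": 0,"ry": 0,"rz": 0,"jaw": 5}
    - {"x": 0,"y": 0,"z": 0,"rx": 0,"ry": 0,"rz": 0,"jaw": 5}
    - {"x": 0,"y": 0,"z": 0,"rx": 0,"ry": 0,"rz": 0,"jaw": 5}
    - {"x": 0,"y": 0,"z": 0,"rx": 0,"ry": 0,"rz": 0,"jaw": 5}

```text
clock: 33.95
tool_pos: [0.5198, -0.0309, 0.1604]
eef_rot: [0.752, 0.659, -0.001, -0.001]
contact_force: [-0.2, 0.3, -0.8]
opening: 0.625
finger_force: 25.0
```

```bash
python3 - <<'E'
from h import *
s=get_state();print(s["opening"]*88.1,s["contact_force"],tool()[0],togo([.6535,.0957,.052],YAW-.006))
E
```

```text
55.08399994195141 [-0.23511536  0.26866174 -0.77145669] [ 0.51981845 -0.03088983  0.16039563] [array([14.3 , 11.63, 10.8 ]), ('rz', np.float64(0.004)), ('tilt fix rxryrz', array([-0.0028,  0.0003, -0.    ]))]
```

>>> send_rows:
  motion:
    - {"x": 1.8,"y": 1.43,"z": 0,"rx": 0,"ry": 0,"rz": 0,"jaw": 5}
    - {"x": 3.5,"y": 2.85,"z": 0,"rx": 0,"ry": 0,"rz": 0,"jaw": 5}
    - {"x": 3.7,"y": 3,"z": 0,"rx": 0,"ry": 0,"rz": 0,"jaw": 5}
    - {"x": 3.5,"y": 2.85,"z": 0,"rx": 0,"ry": 0,"rz": 0,"jaw": 5}
    - {"x": 1.8,"y": 1.5,"z": 0,"rx": 0,"ry": 0,"rz": 0,"jaw": 5}

```text
clock: 34.45
tool_pos: [0.6565, 0.1004, 0.1603]
eef_rot: [0.751, 0.661, 0.001, -0.001]
contact_force: [-0.1, 0.6, -0.8]
opening: 0.627
finger_force: 25.0
```

>>> send_rows:
  motion:
    - {"x": 0,"y": 0,"z": 0,"rx": 0,"ry": 0,"rz": 0,"jaw": 5}
    - {"x": 0,"y": 0,"z": 0,"rx": 0,"ry": 0,"rz": 0,"jaw": 5}
    - {"x": 0,"y": 0,"z": 0,"rx": 0,"ry": 0,"rz": 0,"jaw": 5}
    - {"x": 0,"y": 0,"z": 0,"rx": 0,"ry": 0,"rz": 0,"jaw": 5}
    - {"x": 0,"y": 0,"z": 0,"rx": 0,"ry": 0,"rz": 0,"jaw": 5}

```text
clock: 34.95
tool_pos: [0.6542, 0.0945, 0.1618]
eef_rot: [0.752, 0.659, -0.0, -0.0]
contact_force: [0.0, -0.1, -1.9]
opening: 0.626
finger_force: 25.0
```

>>> send_rows:
  motion:
    - {"x": 0,"y": 0,"z": 0,"rx": 0,"ry": 0,"rz": 0,"jaw": 5}
    - {"x": 0,"y": 0,"z": 0,"rx": 0,"ry": 0,"rz": 0,"jaw": 5}
    - {"x": 0,"y": 0,"z": 0,"rx": 0,"ry": 0,"rz": 0,"jaw": 5}
    - {"x": 0,"y": 0,"z": 0,"rx": 0,"ry": 0,"rz": 0,"jaw": 5}
    - {"x": 0,"y": 0,"z": 0,"rx": 0,"ry": 0,"rz": 0,"jaw": 5}

```text
clock: 35.45
tool_pos: [0.6547, 0.0957, 0.1617]
eef_rot: [0.752, 0.659, 0.0, -0.0]
contact_force: [0.0, -0.3, -1.9]
opening: 0.623
finger_force: 25.0
```

```bash
python3 - <<'E'
from h import *
s=get_state();print(s["opening"]*88.1,s["contact_force"],tool()[0],togo([.6535,.0957,.052],YAW-.006))
E
```

```text
54.92968636688149 [ 0.01173046 -0.25683563 -1.86333925] [0.65471425 0.09572309 0.1617426 ] [array([-0.02, -0.12, 10.97]), ('rz', np.float64(0.004)), ('tilt fix rxryrz', array([ 0.    , -0.0001, -0.    ]))]
```

>>> send_rows:
  motion:
    - {"x": 0,"y": -0.12,"z": 1,"rx": 0,"ry": 0,"rz": 0.004,"jaw": 5}
    - {"x": 0,"y": 0,"z": 2,"rx": 0,"ry": 0,"rz": 0,"jaw": 5}
    - {"x": 0,"y": 0,"z": 1,"rx": 0,"ry": 0,"rz": 0,"jaw": 5}
    - {"x": 0,"y": 0,"z": 0,"rx": 0,"ry": 0,"rz": 0,"jaw": 5}
    - {"x": 0,"y": 0,"z": 0,"rx": 0,"ry": 0,"rz": 0,"jaw": 5}

```text
clock: 35.95
tool_pos: [0.6536, 0.0958, 0.1216]
eef_rot: [0.753, 0.658, -0.0, -0.0]
contact_force: [0.9, -0.7, -1.4]
opening: 0.626
finger_force: 25.0
```

>>> send_rows:
  motion:
    - {"x": 0,"y": 0,"z": 0.6,"rx": 0,"ry": 0,"rz": 0,"jaw": 5}
    - {"x": 0,"y": 0,"z": 0.6,"rx": 0,"ry": 0,"rz": 0,"jaw": 5}
    - {"x": 0,"y": 0,"z": 0.6,"rx": 0,"ry": 0,"rz": 0,"jaw": 5}
    - {"x": 0,"y": 0,"z": 0,"rx": 0,"ry": 0,"rz": 0,"jaw": 5}
    - {"x": 0,"y": 0,"z": 0,"rx": 0,"ry": 0,"rz": 0,"jaw": 5}

```text
clock: 36.45
tool_pos: [0.6534, 0.0958, 0.1035]
eef_rot: [0.753, 0.658, -0.0, -0.0]
contact_force: [0.5, 0.3, -1.9]
opening: 0.625
finger_force: 25.0
```

```bash
python3 - <<'E'
from h import *
s=get_state();print(s["opening"]*88.1,s["contact_force"],tool()[0],togo([.6535,.0957,.052],YAW-.006))
E
```

```text
55.09677330621696 [ 0.48025625  0.32322299 -1.88889986] [0.6534366  0.09583852 0.1034943 ] [array([-0.01,  0.01,  5.15]), ('rz', np.float64(0.0)), ('tilt fix rxryrz', array([-0.0003,  0.    , -0.    ]))]
```

>>> send_rows:
  motion:
    - {"x": 0,"y": 0,"z": 1,"rx": 0,"ry": 0,"rz": 0,"jaw": 5}
    - {"x": 0,"y": 0,"z": 1.5,"rx": 0,"ry": 0,"rz": 0,"jaw": 5}
    - {"x": 0,"y": 0,"z": 1.5,"rx": 0,"ry": 0,"rz": 0,"jaw": 5}
    - {"x": 0,"y": 0,"z": 0.7,"rx": 0,"ry": 0,"rz": 0,"jaw": 5}
    - {"x": 0,"y": 0,"z": 0.3,"rx": 0,"ry": 0,"rz": 0,"jaw": 5}

```text
clock: 36.95
tool_pos: [0.6525, 0.0957, 0.0519]
eef_rot: [0.753, 0.658, -0.001, -0.001]
contact_force: [1.1, 0.6, -0.7]
opening: 0.627
finger_force: 25.0
```

>>> send_rows:
  motion:
    - {"x": 0,"y": 0,"z": 0,"rx": 0,"ry": 0,"rz": 0,"jaw": 5}
    - {"x": 0,"y": 0,"z": 0,"rx": 0,"ry": 0,"rz": 0,"jaw": 5}
    - {"x": 0,"y": 0,"z": 0,"rx": 0,"ry": 0,"rz": 0,"jaw": 7}
    - {"x": 0,"y": 0,"z": 0,"rx": 0,"ry": 0,"rz": 0,"jaw": 7}
    - {"x": 0,"y": 0,"z": 0,"rx": 0,"ry": 0,"rz": 0,"jaw": 7}

```text
clock: 37.45
tool_pos: [0.654, 0.0959, 0.0543]
eef_rot: [0.753, 0.658, 0.001, 0.0]
contact_force: [-0.4, -0.9, 0.7]
opening: 0.794
finger_force: 0.0
```

>>> send_rows:
  motion:
    - {"x": 0,"y": 0,"z": -1,"rx": 0,"ry": 0,"rz": 0,"jaw": 7}
    - {"x": 0,"y": 0,"z": -3,"rx": 0,"ry": 0,"rz": 0,"jaw": 7}
    - {"x": 0,"y": 0,"z": -4,"rx": 0,"ry": 0,"rz": 0,"jaw": 7}
    - {"x": 0,"y": 0,"z": -4,"rx": 0,"ry": 0,"rz": 0,"jaw": 8}
    - {"x": 0,"y": 0,"z": -4,"rx": 0,"ry": 0,"rz": 0,"jaw": 8}

```text
clock: 37.95
tool_pos: [0.6534, 0.0958, 0.2163]
eef_rot: [0.753, 0.658, 0.0, 0.0]
contact_force: [0.4, 0.3, 0.2]
opening: 0.906
finger_force: 0.0
```

```bash
python3 - <<'E'
from h import *
s=get_state();print(s["opening"]*88.1,s["contact_force"],tool()[0],togo(np.array([.4929,.0533,.25])-VIEW,YAW))
t=snapshot("scene");save("s4",t["img"],(330,130,430,260),4.5)
for z in(.026,.042,.058): print(z,proj(t,[.6535,.0955,z]).round(1))
E
```

```text
79.79954206490842 [0.39878551 0.3392378  0.20397995] [0.65343601 0.09576251 0.21625585] [array([-13.93, -15.67,  -3.39]), ('rz', np.float64(-0.006)), ('tilt fix rxryrz', array([ 0.0007, -0.0003, -0.    ]))]
0.026 [[374.4 225.9]]
0.042 [[374.8 221.7]]
0.058 [[375.2 217.5]]
```

View pics/s4.png

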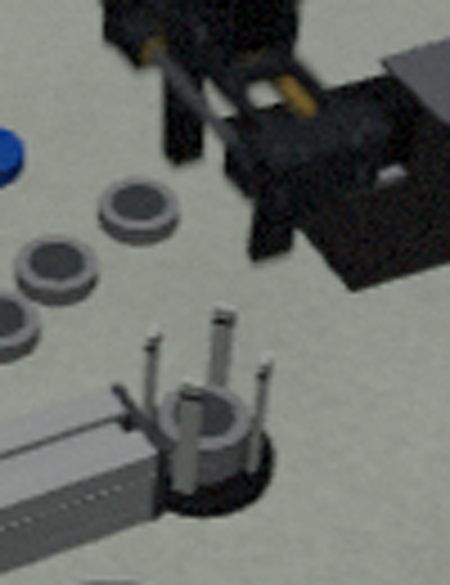

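The scene crop shows the stack's top centre at (205,413), full-frame row 221.8. That is z = 42 mm, two pucks, flat. Next puck.

>>> send_rows:
  motion:
    - {"x": -1.9,"y": -2.17,"z": -1.4,"rx": 0,"ry": 0,"rz": 0,"jaw": 8}
    - {"x": -3,"y": -3.4,"z": -1,"rx": 0,"ry": 0,"rz": 0,"jaw": 8}
    - {"x": -3,"y": -3.4,"z": -1,"rx": 0,"ry": 0,"rz": 0,"jaw": 8}
    - {"x": -3,"y": -3.4,"z": 0,"rx": 0,"ry": 0,"rz": -0.006,"jaw": 8}
    - {"x": -3,"y": -3.3,"z": 0,"rx": 0,"ry": 0,"rz": 0,"jaw": 8}

```text
clock: 38.5
tool_pos: [0.4784, -0.0219, 0.2488]
eef_rot: [0.751, 0.66, 0.001, 0.001]
contact_force: [0.5, -1.3, 0.0]
opening: 0.91
finger_force: 0.0
```

>>> send_rows:
  motion:
    - {"x": 0,"y": 0,"z": 0,"rx": 0,"ry": 0,"rz": 0,"jaw": 8}
    - {"x": 0,"y": 0,"z": 0,"rx": 0,"ry": 0,"rz": 0,"jaw": 8}
    - {"x": 0,"y": 0,"z": 0,"rx": 0,"ry": 0,"rz": 0,"jaw": 8}
    - {"x": 0,"y": 0,"z": 0,"rx": 0,"ry": 0,"rz": 0,"jaw": 8}
    - {"x": 0,"y": 0,"z": 0,"rx": 0,"ry": 0,"rz": 0,"jaw": 8}

```text
clock: 39.0
tool_pos: [0.4806, -0.0203, 0.2476]
eef_rot: [0.751, 0.661, 0.0, 0.0]
contact_force: [-0.0, -0.4, -1.8]
opening: 0.908
finger_force: 0.0
```

>>> send_rows:
  motion:
    - {"x": 0,"y": 0,"z": 0,"rx": 0,"ry": 0,"rz": 0,"jaw": 8}
    - {"x": 0,"y": 0,"z": 0,"rx": 0,"ry": 0,"rz": 0,"jaw": 8}
    - {"x": 0,"y": 0,"z": 0,"rx": 0,"ry": 0,"rz": 0,"jaw": 8}
    - {"x": 0,"y": 0,"z": 0,"rx": 0,"ry": 0,"rz": 0,"jaw": 8}
    - {"x": 0,"y": 0,"z": 0,"rx": 0,"ry": 0,"rz": 0,"jaw": 8}

```text
clock: 39.5
tool_pos: [0.4797, -0.0211, 0.2477]
eef_rot: [0.751, 0.66, 0.0, -0.0]
contact_force: [-0.0, 0.8, -0.5]
opening: 0.905
finger_force: 0.0
```

```bash
python3 - <<'E'
from h import *
P=pucks()
for p in P:print(p)
g=min(P,key=lambda p:np.hypot(p[0][0]-.493,p[0][1]-.053))[0]
print(tool()[0],togo([g[0],g[1],.017],YAW))
E
```

```text
([0.4682, 0.1156, 0.016], [295.2, 41.2], np.float64(0.0381))
([0.4929, 0.0532, 0.016], [326.0, 99.6], np.float64(0.0371))
[ 0.47970635 -0.02105925  0.24770564] [array([ 7.53,  0.35, 23.07]), ('rz', np.float64(-0.0)), ('tilt fix rxryrz', array([ 0.    , -0.0001, -0.    ]))]
```

>>> send_rows:
  motion:
    - {"x": 2.5,"y": 0.15,"z": 3,"rx": 0,"ry": 0,"rz": 0,"jaw": 8}
    - {"x": 2.5,"y": 0.1,"z": 4,"rx": 0,"ry": 0,"rz": 0,"jaw": 8}
    - {"x": 2.53,"y": 0.1,"z": 4,"rx": 0,"ry": 0,"rz": 0,"jaw": 8}
    - {"x": 0,"y": 0,"z": 4,"rx": 0,"ry": 0,"rz": 0,"jaw": 8}
    - {"x": 0,"y": 0,"z": 3,"rx": 0,"ry": 0,"rz": 0,"jaw": 8}

```text
clock: 40.05
tool_pos: [0.4925, 0.0544, 0.0656]
eef_rot: [0.75, 0.661, -0.0, -0.001]
contact_force: [-0.4, -0.8, 0.4]
opening: 0.906
finger_force: 0.0
```

>>> send_rows:
  motion:
    - {"x": 0,"y": 0,"z": 2.5,"rx": 0,"ry": 0,"rz": 0,"jaw": 8}
    - {"x": 0,"y": 0,"z": 1.5,"rx": 0,"ry": 0,"rz": 0,"jaw": 8}
    - {"x": 0,"y": 0,"z": 0.7,"rx": 0,"ry": 0,"rz": 0,"jaw": 8}
    - {"x": 0,"y": 0,"z": 0.4,"rx": 0,"ry": 0,"rz": 0,"jaw": 8}
    - {"x": 0,"y": 0,"z": 0,"rx": 0,"ry": 0,"rz": 0,"jaw": 8}

```text
clock: 40.55
tool_pos: [0.4931, 0.0532, 0.0168]
eef_rot: [0.751, 0.66, 0.0, 0.0]
contact_force: [-0.6, -0.2, 0.4]
opening: 0.91
finger_force: 0.0
```

>>> send_rows:
  motion:
    - {"x": 0,"y": 0,"z": 0,"rx": 0,"ry": 0,"rz": 0,"jaw": 7}
    - {"x": 0,"y": 0,"z": 0,"rx": 0,"ry": 0,"rz": 0,"jaw": 6}
    - {"x": 0,"y": 0,"z": 0,"rx": 0,"ry": 0,"rz": 0,"jaw": 5}
    - {"x": 0,"y": 0,"z": 0,"rx": 0,"ry": 0,"rz": 0,"jaw": 5}
    - {"x": 0,"y": 0,"z": 0,"rx": 0,"ry": 0,"rz": 0,"jaw": 5}

```text
clock: 41.05
tool_pos: [0.4932, 0.0532, 0.0172]
eef_rot: [0.751, 0.66, 0.0, 0.0]
contact_force: [-0.2, 0.4, 6.0]
opening: 0.627
finger_force: 25.0
```

>>> send_rows:
  motion:
    - {"x": 0,"y": 0,"z": 0,"rx": 0,"ry": 0,"rz": 0,"jaw": 5}
    - {"x": 0,"y": 0,"z": -1,"rx": 0,"ry": 0,"rz": 0,"jaw": 5}
    - {"x": 0,"y": 0,"z": -4,"rx": 0,"ry": 0,"rz": 0,"jaw": 5}
    - {"x": 0,"y": 0,"z": -4,"rx": 0,"ry": 0,"rz": 0,"jaw": 5}
    - {"x": 0,"y": 0,"z": -4,"rx": 0,"ry": 0,"rz": 0,"jaw": 5}

```text
clock: 41.55
tool_pos: [0.4921, 0.053, 0.1482]
eef_rot: [0.751, 0.66, -0.001, -0.0]
contact_force: [0.8, 0.2, -1.8]
opening: 0.625
finger_force: 25.0
```

>>> send_rows:
  motion:
    - {"x": 0,"y": 0,"z": -1.5,"rx": 0,"ry": 0,"rz": 0,"jaw": 5}
    - {"x": 0.7,"y": 1.7,"z": 0,"rx": 0,"ry": 0,"rz": 0,"jaw": 5}
    - {"x": 1.6,"y": 4,"z": 0,"rx": 0,"ry": 0,"rz": 0,"jaw": 5}
    - {"x": 1.6,"y": 4,"z": 0,"rx": 0,"ry": 0,"rz": 0,"jaw": 5}
    - {"x": 1.6,"y": 4,"z": 0,"rx": 0,"ry": 0,"rz": 0,"jaw": 5}

```text
clock: 42.05
tool_pos: [0.6365, 0.0904, 0.1623]
eef_rot: [0.751, 0.66, -0.0, -0.0]
contact_force: [0.1, 0.7, -2.2]
opening: 0.623
finger_force: 25.0
```

>>> send_rows:
  motion:
    - {"x": 0.77,"y": 1.68,"z": 0,"rx": 0,"ry": 0,"rz": 0,"jaw": 5}
    - {"x": 0,"y": 0,"z": 0,"rx": 0,"ry": 0,"rz": 0,"jaw": 5}
    - {"x": 0,"y": 0,"z": 0,"rx": 0,"ry": 0,"rz": 0,"jaw": 5}
    - {"x": 0,"y": 0,"z": 0,"rx": 0,"ry": 0,"rz": 0,"jaw": 5}
    - {"x": 0,"y": 0,"z": 0,"rx": 0,"ry": 0,"rz": 0,"jaw": 5}

```text
clock: 42.55
tool_pos: [0.6521, 0.095, 0.1618]
eef_rot: [0.751, 0.66, -0.001, -0.0]
contact_force: [0.7, 0.8, -1.7]
opening: 0.625
finger_force: 25.0
```

>>> send_rows:
  motion:
    - {"x": 0,"y": 0,"z": 0,"rx": 0,"ry": 0,"rz": 0,"jaw": 5}
    - {"x": 0,"y": 0,"z": 0,"rx": 0,"ry": 0,"rz": 0,"jaw": 5}
    - {"x": 0,"y": 0,"z": 0,"rx": 0,"ry": 0,"rz": 0,"jaw": 5}
    - {"x": 0,"y": 0,"z": 0,"rx": 0,"ry": 0,"rz": 0,"jaw": 5}
    - {"x": 0,"y": 0,"z": 0,"rx": 0,"ry": 0,"rz": 0,"jaw": 5}

```text
clock: 43.05
tool_pos: [0.6534, 0.0956, 0.1617]
eef_rot: [0.751, 0.66, 0.0, -0.0]
contact_force: [0.8, 0.3, -2.3]
opening: 0.625
finger_force: 25.0
```

```bash
python3 - <<'E'
from h import *
s=get_state();print(s["opening"]*88.1,s["contact_force"],tool()[0],togo([.6535,.0957,.060],YAW-.006))
E
```

```text
55.08185123641792 [ 0.75178168  0.29887958 -2.2835014 ] [0.65343586 0.09559752 0.16171245] [array([1.000e-02, 1.000e-02, 1.017e+01]), ('rz', np.float64(0.006)), ('tilt fix rxryrz', array([-0.    , -0.0001, -0.    ]))]
```

>>> send_rows:
  motion:
    - {"x": 0,"y": 0,"z": 1,"rx": 0,"ry": 0,"rz": 0.006,"jaw": 5}
    - {"x": 0,"y": 0,"z": 2,"rx": 0,"ry": 0,"rz": 0,"jaw": 5}
    - {"x": 0,"y": 0,"z": 1,"rx": 0,"ry": 0,"rz": 0,"jaw": 5}
    - {"x": 0,"y": 0,"z": 0,"rx": 0,"ry": 0,"rz": 0,"jaw": 5}
    - {"x": 0,"y": 0,"z": 0.5,"rx": 0,"ry": 0,"rz": 0,"jaw": 5}

```text
clock: 43.55
tool_pos: [0.6541, 0.0956, 0.1171]
eef_rot: [0.753, 0.658, 0.001, 0.0]
contact_force: [0.6, -0.2, -1.4]
opening: 0.625
finger_force: 25.0
```

>>> send_rows:
  motion:
    - {"x": 0,"y": 0,"z": 0.6,"rx": 0,"ry": 0,"rz": 0,"jaw": 5}
    - {"x": 0,"y": 0,"z": 0.6,"rx": 0,"ry": 0,"rz": 0,"jaw": 5}
    - {"x": 0,"y": 0,"z": 0.6,"rx": 0,"ry": 0,"rz": 0,"jaw": 5}
    - {"x": 0,"y": 0,"z": 0,"rx": 0,"ry": 0,"rz": 0,"jaw": 5}
    - {"x": 0,"y": 0,"z": 0,"rx": 0,"ry": 0,"rz": 0,"jaw": 5}

```text
clock: 44.05
tool_pos: [0.6534, 0.0956, 0.0986]
eef_rot: [0.753, 0.658, -0.0, -0.0]
contact_force: [0.5, 1.0, -1.2]
opening: 0.625
finger_force: 25.0
```

```bash
python3 - <<'E'
from h import *
s=get_state();print(s["contact_force"],tool()[0],togo([.6535,.0957,.0612],YAW-.006))
E
```

```text
[ 0.49039673  1.00927321 -1.16478705] [0.65342526 0.09559152 0.09860963] [array([0.01, 0.01, 3.74]), ('rz', np.float64(0.0)), ('tilt fix rxryrz', array([-0.0002, -0.    , -0.    ]))]
```

>>> send_rows:
  motion:
    - {"x": 0,"y": 0,"z": 1,"rx": 0,"ry": 0,"rz": 0,"jaw": 5}
    - {"x": 0,"y": 0,"z": 1.5,"rx": 0,"ry": 0,"rz": 0,"jaw": 5}
    - {"x": 0,"y": 0,"z": 0.8,"rx": 0,"ry": 0,"rz": 0,"jaw": 5}
    - {"x": 0,"y": 0,"z": 0.4,"rx": 0,"ry": 0,"rz": 0,"jaw": 5}
    - {"x": 0,"y": 0,"z": 0,"rx": 0,"ry": 0,"rz": 0,"jaw": 5}

```text
clock: 44.55
tool_pos: [0.6528, 0.0955, 0.0606]
eef_rot: [0.753, 0.658, -0.001, -0.001]
contact_force: [0.8, 0.0, -1.6]
opening: 0.625
finger_force: 25.0
```

>>> send_rows:
  motion:
    - {"x": 0,"y": 0,"z": 0,"rx": 0,"ry": 0,"rz": 0,"jaw": 5}
    - {"x": 0,"y": 0,"z": 0,"rx": 0,"ry": 0,"rz": 0,"jaw": 5.7}
    - {"x": 0,"y": 0,"z": 0,"rx": 0,"ry": 0,"rz": 0,"jaw": 6.5}
    - {"x": 0,"y": 0,"z": 0,"rx": 0,"ry": 0,"rz": 0,"jaw": 7}
    - {"x": 0,"y": 0,"z": 0,"rx": 0,"ry": 0,"rz": 0,"jaw": 7}

```text
clock: 45.05
tool_pos: [0.6537, 0.0956, 0.0621]
eef_rot: [0.753, 0.658, 0.0, 0.0]
contact_force: [0.8, 0.6, -0.2]
opening: 0.792
finger_force: 0.0
```

>>> send_rows:
  motion:
    - {"x": 0,"y": 0,"z": -1,"rx": 0,"ry": 0,"rz": 0,"jaw": 7}
    - {"x": 0,"y": 0,"z": -3,"rx": 0,"ry": 0,"rz": 0,"jaw": 7}
    - {"x": 0,"y": 0,"z": -4,"rx": 0,"ry": 0,"rz": 0,"jaw": 7}
    - {"x": 0,"y": 0,"z": -4,"rx": 0,"ry": 0,"rz": 0,"jaw": 8}
    - {"x": 0,"y": 0,"z": -4,"rx": 0,"ry": 0,"rz": 0,"jaw": 8}

```text
clock: 45.55
tool_pos: [0.6533, 0.0955, 0.2242]
eef_rot: [0.753, 0.658, 0.0, 0.0]
contact_force: [0.3, 0.4, -0.3]
opening: 0.907
finger_force: 0.0
```

>>> send_rows:
  motion:
    - {"x": -1,"y": -2.2,"z": -1.8,"rx": 0,"ry": 0,"rz": -0.006,"jaw": 8}
    - {"x": -1.7,"y": -4.2,"z": -1,"rx": 0,"ry": 0,"rz": 0,"jaw": 8}
    - {"x": -1.8,"y": -4.2,"z": 0,"rx": 0,"ry": 0,"rz": 0,"jaw": 8}
    - {"x": -1.8,"y": -4.2,"z": 0,"rx": 0,"ry": 0,"rz": 0,"jaw": 8}
    - {"x": -1.7,"y": -4.2,"z": 0,"rx": 0,"ry": 0,"rz": 0,"jaw": 8}

```text
clock: 46.05
tool_pos: [0.453, 0.0402, 0.2507]
eef_rot: [0.751, 0.66, 0.001, 0.0]
contact_force: [-0.3, -0.3, -0.3]
opening: 0.909
finger_force: 0.0
```

>>> send_rows:
  motion:
    - {"x": 0,"y": 0,"z": 0,"rx": 0,"ry": 0,"rz": 0,"jaw": 8}
    - {"x": 0,"y": 0,"z": 0,"rx": 0,"ry": 0,"rz": 0,"jaw": 8}
    - {"x": 0,"y": 0,"z": 0,"rx": 0,"ry": 0,"rz": 0,"jaw": 8}
    - {"x": 0,"y": 0,"z": 0,"rx": 0,"ry": 0,"rz": 0,"jaw": 8}
    - {"x": 0,"y": 0,"z": 0,"rx": 0,"ry": 0,"rz": 0,"jaw": 8}

```text
clock: 46.55
tool_pos: [0.4559, 0.0412, 0.2497]
eef_rot: [0.751, 0.66, 0.001, 0.0]
contact_force: [-1.5, -0.5, -0.5]
opening: 0.908
finger_force: 0.0
```

>>> send_rows:
  motion:
    - {"x": 0,"y": 0,"z": 0,"rx": 0,"ry": 0,"rz": 0,"jaw": 8}
    - {"x": 0,"y": 0,"z": 0,"rx": 0,"ry": 0,"rz": 0,"jaw": 8}
    - {"x": 0,"y": 0,"z": 0,"rx": 0,"ry": 0,"rz": 0,"jaw": 8}
    - {"x": 0,"y": 0,"z": 0,"rx": 0,"ry": 0,"rz": 0,"jaw": 8}
    - {"x": 0,"y": 0,"z": 0,"rx": 0,"ry": 0,"rz": 0,"jaw": 8}

```text
clock: 47.05
tool_pos: [0.4547, 0.0408, 0.2497]
eef_rot: [0.751, 0.66, 0.0, -0.0]
contact_force: [1.2, -0.5, -1.4]
opening: 0.909
finger_force: 0.0
```

```bash
python3 - <<'E'
from h import *
P=pucks()
for p in P:print(p)
print("scene",[p for p in pucks("scene",.058) if abs(p[1][0]-375)<15 and abs(p[1][1]-220)<15])
g=min(P,key=lambda p:np.hypot(p[0][0]-.468,p[0][1]-.115))[0]
print(tool()[0],togo([g[0],g[1],.017],YAW))
E
```

```text
([0.4682, 0.1157, 0.016], [326.2, 99.0], np.float64(0.0365))
scene []
[0.45468986 0.04081507 0.24972236] [array([ 7.6 ,  0.38, 23.27]), ('rz', np.float64(0.0)), ('tilt fix rxryrz', array([ 0.    , -0.0001, -0.    ]))]
```

>>> send_rows:
  motion:
    - {"x": 2.5,"y": 0.18,"z": 3,"rx": 0,"ry": 0,"rz": 0,"jaw": 8}
    - {"x": 2.5,"y": 0.1,"z": 4,"rx": 0,"ry": 0,"rz": 0,"jaw": 8}
    - {"x": 2.6,"y": 0.1,"z": 4,"rx": 0,"ry": 0,"rz": 0,"jaw": 8}
    - {"x": 0,"y": 0,"z": 4,"rx": 0,"ry": 0,"rz": 0,"jaw": 8}
    - {"x": 0,"y": 0,"z": 3,"rx": 0,"ry": 0,"rz": 0,"jaw": 8}

```text
clock: 47.65
tool_pos: [0.4678, 0.1169, 0.0675]
eef_rot: [0.75, 0.661, -0.0, -0.0]
contact_force: [0.2, -1.1, 0.1]
opening: 0.908
finger_force: 0.0
```

>>> send_rows:
  motion:
    - {"x": 0,"y": 0,"z": 2.5,"rx": 0,"ry": 0,"rz": 0,"jaw": 8}
    - {"x": 0,"y": 0,"z": 1.6,"rx": 0,"ry": 0,"rz": 0,"jaw": 8}
    - {"x": 0,"y": 0,"z": 0.8,"rx": 0,"ry": 0,"rz": 0,"jaw": 8}
    - {"x": 0,"y": 0,"z": 0.37,"rx": 0,"ry": 0,"rz": 0,"jaw": 8}
    - {"x": 0,"y": 0,"z": 0,"rx": 0,"ry": 0,"rz": 0,"jaw": 8}

```text
clock: 48.15
tool_pos: [0.4684, 0.1158, 0.0172]
eef_rot: [0.751, 0.66, 0.0, 0.0]
contact_force: [0.2, -0.1, -0.3]
opening: 0.906
finger_force: 0.0
```

>>> send_rows:
  motion:
    - {"x": 0,"y": 0,"z": 0,"rx": 0,"ry": 0,"rz": 0,"jaw": 7}
    - {"x": 0,"y": 0,"z": 0,"rx": 0,"ry": 0,"rz": 0,"jaw": 6}
    - {"x": 0,"y": 0,"z": 0,"rx": 0,"ry": 0,"rz": 0,"jaw": 5}
    - {"x": 0,"y": 0,"z": 0,"rx": 0,"ry": 0,"rz": 0,"jaw": 5}
    - {"x": 0,"y": 0,"z": 0,"rx": 0,"ry": 0,"rz": 0,"jaw": 5}

```text
clock: 48.65
tool_pos: [0.4686, 0.1158, 0.0175]
eef_rot: [0.751, 0.66, 0.0, 0.0]
contact_force: [1.2, -0.7, 6.0]
opening: 0.631
finger_force: 25.0
```

>>> send_rows:
  motion:
    - {"x": 0,"y": 0,"z": 0,"rx": 0,"ry": 0,"rz": 0,"jaw": 5}
    - {"x": 0,"y": 0,"z": -1,"rx": 0,"ry": 0,"rz": 0,"jaw": 5}
    - {"x": 0,"y": 0,"z": -4,"rx": 0,"ry": 0,"rz": 0,"jaw": 5}
    - {"x": 0,"y": 0,"z": -4,"rx": 0,"ry": 0,"rz": 0,"jaw": 5}
    - {"x": 0,"y": 0,"z": -4,"rx": 0,"ry": 0,"rz": 0,"jaw": 5}

```text
clock: 49.15
tool_pos: [0.4675, 0.1155, 0.1486]
eef_rot: [0.751, 0.66, -0.001, -0.0]
contact_force: [0.1, -0.2, -1.0]
opening: 0.623
finger_force: 25.0
```

>>> send_rows:
  motion:
    - {"x": 0,"y": 0,"z": -1.5,"rx": 0,"ry": 0,"rz": 0,"jaw": 5}
    - {"x": 0.1,"y": 2.3,"z": 0,"rx": 0,"ry": 0,"rz": 0,"jaw": 5}
    - {"x": 0.1,"y": 4.5,"z": 0,"rx": 0,"ry": 0,"rz": 0,"jaw": 5}
    - {"x": 0.1,"y": 4.5,"z": 0,"rx": 0,"ry": 0,"rz": 0,"jaw": 5}
    - {"x": 0.1,"y": 4.5,"z": 0,"rx": 0,"ry": 0,"rz": 0,"jaw": 5}

```text
clock: 49.65
tool_pos: [0.6263, 0.099, 0.1627]
eef_rot: [0.751, 0.66, -0.0, -0.0]
contact_force: [0.6, 0.6, -1.7]
opening: 0.625
finger_force: 25.0
```

>>> send_rows:
  motion:
    - {"x": 0,"y": 2.83,"z": 0,"rx": 0,"ry": 0,"rz": 0.006,"jaw": 5}
    - {"x": 0,"y": 0,"z": 0,"rx": 0,"ry": 0,"rz": 0,"jaw": 5}
    - {"x": 0,"y": 0,"z": 0,"rx": 0,"ry": 0,"rz": 0,"jaw": 5}
    - {"x": 0,"y": 0,"z": 0,"rx": 0,"ry": 0,"rz": 0,"jaw": 5}
    - {"x": 0,"y": 0,"z": 0,"rx": 0,"ry": 0,"rz": 0,"jaw": 5}

```text
clock: 50.15
tool_pos: [0.652, 0.0962, 0.1621]
eef_rot: [0.753, 0.658, -0.001, -0.001]
contact_force: [0.8, -0.5, -1.3]
opening: 0.629
finger_force: 25.0
```

>>> send_rows:
  motion:
    - {"x": 0,"y": 0,"z": 0,"rx": 0,"ry": 0,"rz": 0,"jaw": 5}
    - {"x": 0,"y": 0,"z": 0,"rx": 0,"ry": 0,"rz": 0,"jaw": 5}
    - {"x": 0,"y": 0,"z": 0,"rx": 0,"ry": 0,"rz": 0,"jaw": 5}
    - {"x": 0,"y": 0,"z": 0,"rx": 0,"ry": 0,"rz": 0,"jaw": 5}
    - {"x": 0,"y": 0,"z": 0,"rx": 0,"ry": 0,"rz": 0,"jaw": 5}

```text
clock: 50.65
tool_pos: [0.6535, 0.0957, 0.162]
eef_rot: [0.753, 0.658, 0.0, -0.0]
contact_force: [-0.0, 0.3, -1.4]
opening: 0.629
finger_force: 25.0
```

```bash
python3 - <<'E'
from h import *
s=get_state();print(s["opening"]*88.1,s["contact_force"],tool()[0],togo([.6535,.0957,.077],YAW-.006))
E
```

```text
55.45319099957221 [-0.00993615  0.28253838 -1.38923993] [0.65350321 0.09570427 0.16202701] [array([-0. , -0. ,  8.5]), ('rz', np.float64(0.0)), ('tilt fix rxryrz', array([ 0.    , -0.0001, -0.    ]))]
```

>>> send_rows:
  motion:
    - {"x": 0,"y": 0,"z": 1,"rx": 0,"ry": 0,"rz": 0,"jaw": 5}
    - {"x": 0,"y": 0,"z": 2,"rx": 0,"ry": 0,"rz": 0,"jaw": 5}
    - {"x": 0,"y": 0,"z": 1,"rx": 0,"ry": 0,"rz": 0,"jaw": 5}
    - {"x": 0,"y": 0,"z": 0.5,"rx": 0,"ry": 0,"rz": 0,"jaw": 5}
    - {"x": 0,"y": 0,"z": 0.6,"rx": 0,"ry": 0,"rz": 0,"jaw": 5}

```text
clock: 51.15
tool_pos: [0.6537, 0.0957, 0.1106]
eef_rot: [0.753, 0.658, 0.0, 0.0]
contact_force: [0.3, -0.4, -0.1]
opening: 0.625
finger_force: 25.0
```

>>> send_rows:
  motion:
    - {"x": 0,"y": 0,"z": 0.6,"rx": 0,"ry": 0,"rz": 0,"jaw": 5}
    - {"x": 0,"y": 0,"z": 0.6,"rx": 0,"ry": 0,"rz": 0,"jaw": 5}
    - {"x": 0,"y": 0,"z": 0,"rx": 0,"ry": 0,"rz": 0,"jaw": 5}
    - {"x": 0,"y": 0,"z": 0,"rx": 0,"ry": 0,"rz": 0,"jaw": 5}
    - {"x": 0,"y": 0,"z": 0,"rx": 0,"ry": 0,"rz": 0,"jaw": 5}

```text
clock: 51.65
tool_pos: [0.6539, 0.0957, 0.0994]
eef_rot: [0.753, 0.658, 0.0, 0.0]
contact_force: [-0.3, 0.3, -1.4]
opening: 0.626
finger_force: 25.0
```

```bash
python3 - <<'E'
from h import *
s=get_state();print(s["contact_force"],tool()[0],togo([.6535,.0957,.0773],YAW-.006))
E
```

```text
[-0.31561027  0.33781654 -1.36096819] [0.65385118 0.09571317 0.09940852] [array([-0.01, -0.04,  2.21]), ('rz', np.float64(-0.0)), ('tilt fix rxryrz', array([ 0.0008, -0.0003,  0.    ]))]
```

>>> send_rows:
  motion:
    - {"x": 0,"y": 0,"z": 0.8,"rx": 0,"ry": 0,"rz": 0,"jaw": 5}
    - {"x": 0,"y": 0,"z": 0.8,"rx": 0,"ry": 0,"rz": 0,"jaw": 5}
    - {"x": 0,"y": 0,"z": 0.4,"rx": 0,"ry": 0,"rz": 0,"jaw": 5}
    - {"x": 0,"y": 0,"z": 0.2,"rx": 0,"ry": 0,"rz": 0,"jaw": 5}
    - {"x": 0,"y": 0,"z": 0,"rx": 0,"ry": 0,"rz": 0,"jaw": 5}

```text
clock: 52.15
tool_pos: [0.6532, 0.0956, 0.0765]
eef_rot: [0.753, 0.658, -0.0, -0.0]
contact_force: [0.0, 0.6, -2.0]
opening: 0.628
finger_force: 25.0
```

>>> send_rows:
  motion:
    - {"x": 0,"y": 0,"z": 0,"rx": 0,"ry": 0,"rz": 0,"jaw": 5}
    - {"x": 0,"y": 0,"z": 0,"rx": 0,"ry": 0,"rz": 0,"jaw": 5.7}
    - {"x": 0,"y": 0,"z": 0,"rx": 0,"ry": 0,"rz": 0,"jaw": 6.5}
    - {"x": 0,"y": 0,"z": 0,"rx": 0,"ry": 0,"rz": 0,"jaw": 7}
    - {"x": 0,"y": 0,"z": 0,"rx": 0,"ry": 0,"rz": 0,"jaw": 7}

```text
clock: 52.65
tool_pos: [0.6537, 0.0958, 0.0773]
eef_rot: [0.753, 0.658, 0.0, 0.0]
contact_force: [-0.3, 0.4, 0.7]
opening: 0.798
finger_force: 0.0
```

>>> send_rows:
  motion:
    - {"x": 0,"y": 0,"z": -1,"rx": 0,"ry": 0,"rz": 0,"jaw": 7}
    - {"x": 0,"y": 0,"z": -3,"rx": 0,"ry": 0,"rz": 0,"jaw": 7}
    - {"x": 0,"y": 0,"z": -4,"rx": 0,"ry": 0,"rz": 0,"jaw": 7}
    - {"x": 0,"y": 0,"z": -4,"rx": 0,"ry": 0,"rz": 0,"jaw": 8}
    - {"x": 0,"y": 0,"z": -4,"rx": 0,"ry": 0,"rz": 0,"jaw": 8}

```text
clock: 53.15
tool_pos: [0.6534, 0.0956, 0.2395]
eef_rot: [0.753, 0.658, 0.0, 0.0]
contact_force: [0.0, 0.3, -0.5]
opening: 0.906
finger_force: 0.0
```

>>> send_rows:
  motion:
    - {"x": 0,"y": -2.2,"z": -1.2,"rx": 0,"ry": 0,"rz": -0.006,"jaw": 8}
    - {"x": 0,"y": -4.5,"z": 0,"rx": 0,"ry": 0,"rz": 0,"jaw": 8}
    - {"x": 0,"y": -4.5,"z": 0,"rx": 0,"ry": 0,"rz": 0,"jaw": 8}
    - {"x": 0,"y": -4.5,"z": 0,"rx": 0,"ry": 0,"rz": 0,"jaw": 8}
    - {"x": -0.1,"y": -4.3,"z": 0,"rx": 0,"ry": 0,"rz": 0,"jaw": 8}

```text
clock: 53.65
tool_pos: [0.4532, 0.1208, 0.2499]
eef_rot: [0.751, 0.66, 0.001, 0.0]
contact_force: [0.3, 0.6, 0.6]
opening: 0.909
finger_force: 0.0
```

>>> send_rows:
  motion:
    - {"x": 0,"y": -2,"z": 0,"rx": 0,"ry": 0,"rz": 0,"jaw": 8}
    - {"x": 0,"y": 0,"z": 0,"rx": 0,"ry": 0,"rz": 0,"jaw": 8}
    - {"x": 0,"y": 0,"z": 0,"rx": 0,"ry": 0,"rz": 0,"jaw": 8}
    - {"x": 0,"y": 0,"z": 0,"rx": 0,"ry": 0,"rz": 0,"jaw": 8}
    - {"x": 0,"y": 0,"z": 0,"rx": 0,"ry": 0,"rz": 0,"jaw": 8}

```text
clock: 54.15
tool_pos: [0.4367, 0.123, 0.2491]
eef_rot: [0.752, 0.66, 0.001, 0.0]
contact_force: [0.6, 0.4, -1.1]
opening: 0.904
finger_force: 0.0
```

>>> send_rows:
  motion:
    - {"x": 0,"y": 0,"z": 0,"rx": 0,"ry": 0,"rz": 0,"jaw": 8}
    - {"x": 0,"y": 0,"z": 0,"rx": 0,"ry": 0,"rz": 0,"jaw": 8}
    - {"x": 0,"y": 0,"z": 0,"rx": 0,"ry": 0,"rz": 0,"jaw": 8}
    - {"x": 0,"y": 0,"z": 0,"rx": 0,"ry": 0,"rz": 0,"jaw": 8}
    - {"x": 0,"y": 0,"z": 0,"rx": 0,"ry": 0,"rz": 0,"jaw": 8}

```text
clock: 54.65
tool_pos: [0.4352, 0.1231, 0.249]
eef_rot: [0.751, 0.66, -0.0, -0.0]
contact_force: [0.7, -0.2, -0.0]
opening: 0.907
finger_force: 0.0
```

```bash
python3 - <<'E'
from h import *
P=pucks()
for p in P:print(p)
print(tool()[0])
t=snapshot("scene");save("s5",t["img"],(150,130,450,320),2.6)
for z in(.058,.074,.09): print(z,proj(t,[.6535,.0955,z]).round(1))
g=min(P,key=lambda p:np.hypot(p[0][0]-.448,p[0][1]-.197))[0]
print(togo([g[0],g[1],.017],YAW))
E
```

```text
([0.4477, 0.1969, 0.016], [325.5, 100.2], np.float64(0.0366))
[0.43521339 0.12317032 0.24900944]
0.058 [[375.2 217.5]]
0.074 [[375.6 213.2]]
0.09 [[376.1 208.8]]
[array([ 7.47,  0.29, 23.2 ]), ('rz', np.float64(0.0)), ('tilt fix rxryrz', array([-0.    , -0.0001, -0.    ]))]
```

View pics/s5.png

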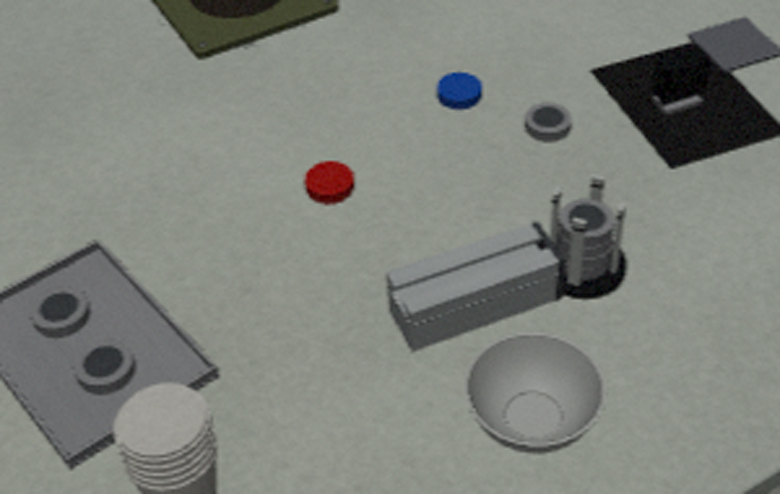

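The crop shows two pucks flat in the tray, (62,310) and (106,366), and the guard upright on the mat at (685,75). The stack's top is at (586,215), full-frame row 212.7, so z = 74 mm and four pucks. The last puck, at (548,118), goes in.

>>> send_rows:
  motion:
    - {"x": 2.5,"y": 0.1,"z": 3,"rx": 0,"ry": 0,"rz": 0,"jaw": 8}
    - {"x": 2.5,"y": 0.1,"z": 4,"rx": 0,"ry": 0,"rz": 0,"jaw": 8}
    - {"x": 2.47,"y": 0.09,"z": 4,"rx": 0,"ry": 0,"rz": 0,"jaw": 8}
    - {"x": 0,"y": 0,"z": 4,"rx": 0,"ry": 0,"rz": 0,"jaw": 8}
    - {"x": 0,"y": 0,"z": 3,"rx": 0,"ry": 0,"rz": 0,"jaw": 8}

```text
clock: 55.25
tool_pos: [0.4472, 0.1979, 0.0668]
eef_rot: [0.751, 0.661, -0.0, -0.0]
contact_force: [0.8, -0.4, 0.4]
opening: 0.911
finger_force: 0.0
```

>>> send_rows:
  motion:
    - {"x": 0,"y": 0,"z": 2.5,"rx": 0,"ry": 0,"rz": 0,"jaw": 8}
    - {"x": 0,"y": 0,"z": 1.5,"rx": 0,"ry": 0,"rz": 0,"jaw": 8}
    - {"x": 0,"y": 0,"z": 0.8,"rx": 0,"ry": 0,"rz": 0,"jaw": 8}
    - {"x": 0,"y": 0,"z": 0.4,"rx": 0,"ry": 0,"rz": 0,"jaw": 8}
    - {"x": 0,"y": 0,"z": 0,"rx": 0,"ry": 0,"rz": 0,"jaw": 8}

```text
clock: 55.75
tool_pos: [0.4479, 0.1969, 0.0171]
eef_rot: [0.751, 0.66, 0.0, 0.0]
contact_force: [0.1, 0.2, 0.4]
opening: 0.906
finger_force: 0.0
```

>>> send_rows:
  motion:
    - {"x": 0,"y": 0,"z": 0,"rx": 0,"ry": 0,"rz": 0,"jaw": 7}
    - {"x": 0,"y": 0,"z": 0,"rx": 0,"ry": 0,"rz": 0,"jaw": 6}
    - {"x": 0,"y": 0,"z": 0,"rx": 0,"ry": 0,"rz": 0,"jaw": 5}
    - {"x": 0,"y": 0,"z": 0,"rx": 0,"ry": 0,"rz": 0,"jaw": 5}
    - {"x": 0,"y": 0,"z": 0,"rx": 0,"ry": 0,"rz": 0,"jaw": 5}

```text
clock: 56.25
tool_pos: [0.448, 0.197, 0.0175]
eef_rot: [0.751, 0.66, 0.0, 0.0]
contact_force: [-0.9, 0.4, 5.4]
opening: 0.624
finger_force: 25.0
```

>>> send_rows:
  motion:
    - {"x": 0,"y": 0,"z": 0,"rx": 0,"ry": 0,"rz": 0,"jaw": 5}
    - {"x": 0,"y": 0,"z": -1,"rx": 0,"ry": 0,"rz": 0,"jaw": 5}
    - {"x": 0,"y": 0,"z": -4,"rx": 0,"ry": 0,"rz": 0,"jaw": 5}
    - {"x": 0,"y": 0,"z": -4,"rx": 0,"ry": 0,"rz": 0,"jaw": 5}
    - {"x": 0,"y": 0,"z": -4,"rx": 0,"ry": 0,"rz": 0,"jaw": 5}

```text
clock: 56.75
tool_pos: [0.4471, 0.1965, 0.1486]
eef_rot: [0.751, 0.66, -0.001, -0.0]
contact_force: [0.5, -0.2, -1.9]
opening: 0.627
finger_force: 25.0
```

>>> send_rows:
  motion:
    - {"x": 0,"y": 0,"z": -1.5,"rx": 0,"ry": 0,"rz": 0,"jaw": 5}
    - {"x": -0.7,"y": 2.1,"z": 0,"rx": 0,"ry": 0,"rz": 0,"jaw": 5}
    - {"x": -1.4,"y": 4.2,"z": 0,"rx": 0,"ry": 0,"rz": 0,"jaw": 5}
    - {"x": -1.5,"y": 4.3,"z": 0,"rx": 0,"ry": 0,"rz": 0,"jaw": 5}
    - {"x": -1.5,"y": 4.3,"z": 0,"rx": 0,"ry": 0,"rz": 0,"jaw": 5}

```text
clock: 57.25
tool_pos: [0.5896, 0.1262, 0.1626]
eef_rot: [0.751, 0.66, -0.0, -0.0]
contact_force: [0.3, 0.5, -1.7]
opening: 0.626
finger_force: 25.0
```

>>> send_rows:
  motion:
    - {"x": -1.4,"y": 4.2,"z": 0,"rx": 0,"ry": 0,"rz": 0,"jaw": 5}
    - {"x": -0.89,"y": 2.61,"z": 0,"rx": 0,"ry": 0,"rz": 0.006,"jaw": 5}
    - {"x": 0,"y": 0,"z": 0,"rx": 0,"ry": 0,"rz": 0,"jaw": 5}
    - {"x": 0,"y": 0,"z": 0,"rx": 0,"ry": 0,"rz": 0,"jaw": 5}
    - {"x": 0,"y": 0,"z": 0,"rx": 0,"ry": 0,"rz": 0,"jaw": 5}

```text
clock: 57.75
tool_pos: [0.6518, 0.0968, 0.1618]
eef_rot: [0.753, 0.658, -0.001, -0.001]
contact_force: [0.3, 0.4, -1.3]
opening: 0.626
finger_force: 25.0
```

>>> send_rows:
  motion:
    - {"x": 0,"y": 0,"z": 0,"rx": 0,"ry": 0,"rz": 0,"jaw": 5}
    - {"x": 0,"y": 0,"z": 0,"rx": 0,"ry": 0,"rz": 0,"jaw": 5}
    - {"x": 0,"y": 0,"z": 0,"rx": 0,"ry": 0,"rz": 0,"jaw": 5}
    - {"x": 0,"y": 0,"z": 0,"rx": 0,"ry": 0,"rz": 0,"jaw": 5}
    - {"x": 0,"y": 0,"z": 0,"rx": 0,"ry": 0,"rz": 0,"jaw": 5}

```text
clock: 58.25
tool_pos: [0.6534, 0.0957, 0.1621]
eef_rot: [0.753, 0.658, 0.0, 0.0]
contact_force: [-0.9, -0.0, -1.1]
opening: 0.626
finger_force: 25.0
```

```bash
python3 - <<'E'
from h import *
s=get_state();print(s["opening"]*88.1,s["contact_force"],tool()[0],togo([.6535,.0957,.093],YAW-.006))
E
```

```text
55.11769207394155 [-0.88044993 -0.01051776 -1.14962091] [0.65344803 0.09571325 0.16209415] [array([-0.  ,  0.  ,  6.91]), ('rz', np.float64(0.0)), ('tilt fix rxryrz', array([ 0.0001, -0.0001,  0.    ]))]
```

>>> send_rows:
  motion:
    - {"x": 0,"y": 0,"z": 1,"rx": 0,"ry": 0,"rz": 0,"jaw": 5}
    - {"x": 0,"y": 0,"z": 2,"rx": 0,"ry": 0,"rz": 0,"jaw": 5}
    - {"x": 0,"y": 0,"z": 1,"rx": 0,"ry": 0,"rz": 0,"jaw": 5}
    - {"x": 0,"y": 0,"z": 0.5,"rx": 0,"ry": 0,"rz": 0,"jaw": 5}
    - {"x": 0,"y": 0,"z": 0.6,"rx": 0,"ry": 0,"rz": 0,"jaw": 5}

```text
clock: 58.75
tool_pos: [0.6537, 0.0956, 0.1106]
eef_rot: [0.753, 0.658, 0.0, 0.0]
contact_force: [0.2, 0.4, -0.7]
opening: 0.625
finger_force: 25.0
```

>>> send_rows:
  motion:
    - {"x": 0,"y": 0,"z": 0.6,"rx": 0,"ry": 0,"rz": 0,"jaw": 5}
    - {"x": 0,"y": 0,"z": 0.6,"rx": 0,"ry": 0,"rz": 0,"jaw": 5}
    - {"x": 0,"y": 0,"z": 0.3,"rx": 0,"ry": 0,"rz": 0,"jaw": 5}
    - {"x": 0,"y": 0,"z": 0.3,"rx": 0,"ry": 0,"rz": 0,"jaw": 5}
    - {"x": 0,"y": 0,"z": 0,"rx": 0,"ry": 0,"rz": 0,"jaw": 5}

```text
clock: 59.25
tool_pos: [0.6533, 0.0956, 0.0927]
eef_rot: [0.753, 0.658, -0.0, -0.0]
contact_force: [0.4, 0.5, -1.8]
opening: 0.627
finger_force: 25.0
```

```bash
python3 - <<'E'
from h import *
s=get_state();print(s["contact_force"],tool()[0])
E
```

```text
[ 0.42134186  0.51077432 -1.84571608] [0.65333913 0.09561223 0.09273769]
```

Release, rise and back off to the view pose over the tube (x −7.5).

>>> send_rows:
  motion:
    - {"x": 0,"y": 0,"z": 0,"rx": 0,"ry": 0,"rz": 0,"jaw": 5}
    - {"x": 0,"y": 0,"z": 0,"rx": 0,"ry": 0,"rz": 0,"jaw": 5.7}
    - {"x": 0,"y": 0,"z": 0,"rx": 0,"ry": 0,"rz": 0,"jaw": 6.5}
    - {"x": 0,"y": 0,"z": 0,"rx": 0,"ry": 0,"rz": 0,"jaw": 7}
    - {"x": 0,"y": 0,"z": 0,"rx": 0,"ry": 0,"rz": 0,"jaw": 7}

```text
clock: 59.75
tool_pos: [0.6537, 0.0957, 0.0933]
eef_rot: [0.753, 0.658, 0.0, 0.0]
contact_force: [-0.1, 0.2, -0.1]
opening: 0.796
finger_force: 0.0
```

>>> send_rows:
  motion:
    - {"x": 0,"y": 0,"z": -1,"rx": 0,"ry": 0,"rz": 0,"jaw": 7}
    - {"x": 0,"y": 0,"z": -3,"rx": 0,"ry": 0,"rz": 0,"jaw": 7}
    - {"x": 0,"y": 0,"z": -4,"rx": 0,"ry": 0,"rz": 0,"jaw": 7}
    - {"x": -2.5,"y": 0,"z": -4,"rx": 0,"ry": 0,"rz": 0,"jaw": 7}
    - {"x": -2.5,"y": 0,"z": -4,"rx": 0,"ry": 0,"rz": 0,"jaw": 7}

```text
clock: 60.25
tool_pos: [0.6466, 0.0465, 0.2554]
eef_rot: [0.752, 0.659, 0.001, 0.0]
contact_force: [0.4, -0.1, 0.0]
opening: 0.794
finger_force: 0.0
```

>>> send_rows:
  motion:
    - {"x": -2.5,"y": -0.4,"z": 0,"rx": 0,"ry": 0,"rz": 0,"jaw": 7}
    - {"x": 0,"y": 0,"z": 0,"rx": 0,"ry": 0,"rz": 0,"jaw": 7}
    - {"x": 0,"y": 0,"z": 0,"rx": 0,"ry": 0,"rz": 0,"jaw": 7}
    - {"x": 0,"y": 0,"z": 0,"rx": 0,"ry": 0,"rz": 0,"jaw": 7}
    - {"x": 0,"y": 0,"z": 0,"rx": 0,"ry": 0,"rz": 0,"jaw": 7}

```text
clock: 60.75
tool_pos: [0.6393, 0.0237, 0.2523]
eef_rot: [0.752, 0.659, -0.0, -0.001]
contact_force: [-0.7, -0.0, 0.0]
opening: 0.791
finger_force: 0.0
```

>>> send_rows:
  motion:
    - {"x": 0,"y": 0,"z": 0,"rx": 0,"ry": 0,"rz": 0,"jaw": 7}
    - {"x": 0,"y": 0,"z": 0,"rx": 0,"ry": 0,"rz": 0,"jaw": 7}
    - {"x": 0,"y": 0,"z": 0,"rx": 0,"ry": 0,"rz": 0,"jaw": 7}
    - {"x": 0,"y": 0,"z": 0,"rx": 0,"ry": 0,"rz": 0,"jaw": 7}
    - {"x": 0,"y": 0,"z": 0,"rx": 0,"ry": 0,"rz": 0,"jaw": 7}

```text
clock: 61.25
tool_pos: [0.6395, 0.0218, 0.253]
eef_rot: [0.753, 0.658, 0.0, 0.0]
contact_force: [-1.0, -0.6, -0.3]
opening: 0.791
finger_force: 0.0
```

```bash
python3 - <<'E'
from h import *
P=pucks(z=.09)
for p in P:print(p)
print(tool()[0],get_state()["contact_force"])
t=snapshot("scene")["img"];w=snapshot("wrist")["img"];tp=snapshot("top")
a=cv2.resize(t[180:260,330:430],None,fx=4,fy=4);b=cv2.resize(w[40:160,260:400],(373,320))
c=cv2.resize(tp["img"][130:275,170:480],(773,362))
top=np.hstack([a,b])
cv2.imwrite("pics/fin.png",cv2.resize(np.vstack([top,c]) if top.shape[1]==c.shape[1] else np.vstack([top,cv2.resize(c,(top.shape[1],280))]),None,fx=.87,fy=.87)[...,::-1])
for p in pucks("top",.02):print("top",p)
t=snapshot("scene");print(proj(t,[.6535,.0955,.09]))
E
```

```text
([0.6536, 0.0957, 0.09], [327.4, 98.8], np.float64(0.0372))
[0.6394679  0.02181406 0.25301545] [-0.92853833 -0.41184829 -0.1485548 ]
top ([0.7238, -1.0457, 0.02], [632.0, 160.3], np.float64(0.0481))
top ([0.5195, -0.3779, 0.02], [434.2, 215.5], np.float64(0.0388))
top ([0.4291, -0.3909, 0.02], [438.0, 243.1], np.float64(0.0377))
[[376.054034   208.76953352]]
```

View pics/fin.png

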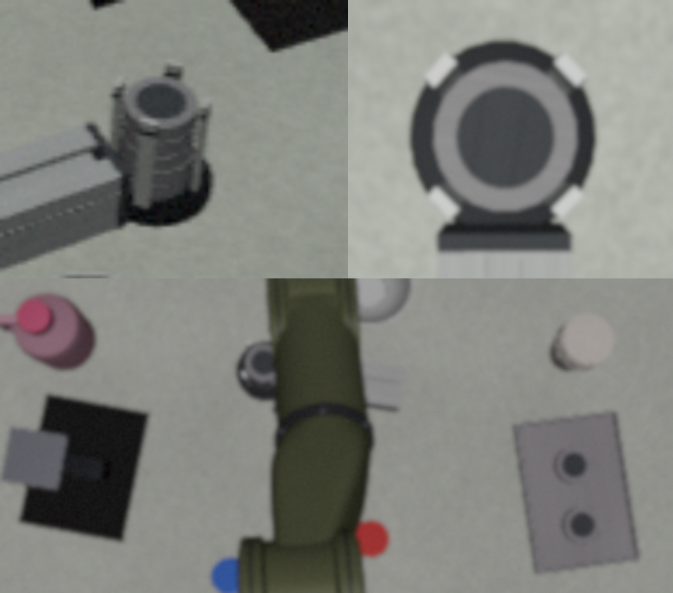

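The composite shows five pucks in the tube with the top one flat at the mark. Two pucks are in the tray, the guard is upright on the mat, and no loose pucks remain.

```bash
python3 -c "
from plant import *
print(finish_job())"
```

```text
the job is handed in; nothing more can be done
None
```

The job is handed in (no verdict was returned): the guard stands on the mat, five pucks are stacked level with the black mark, the two left over lie flat in the tray, and the arm never went near the jug, cups or bowl.

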